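Swing the drip-stand hook round into its notch and hang up the reground shears

ROBOT

A 6-joint arm with a two-finger parallel gripper is mounted at the origin on the work surface. World frame = base frame: x ahead of the robot, y to its left, z up, the work surface at z = 0. Lengths are in m, angles in rad, forces in N, time in s.
With the tool pointing down it reaches from about 0.325 to 1 m from the base axis. Payload 5.1 kg.
Tool frame: the origin (TCP) lies on the centre line of the jaws, within the pads' length; the fingertips stand 22 mm ahead of it and the grasp point (between the pads) lies 3 mm ahead of it; z points along the fingers, y is the direction in which the jaws open and shut (so a half turn about z gives the same grasp; the last joint's range is limited). The gripper opens to 85 mm and grips with 20 to 120 N. Pads are 22 mm wide; open, the fingers measure 114 mm over their backs; the gripper's body (76 mm by 85 mm) begins 54 mm behind the grasp point. The pads swing forward as they close: fully open they stand 13 mm farther back than shut.
Start: joints at [1.198, 0.124, 1.65, -0, 1.367, -0.083], TCP at [0.186, 0.623, 0.253] pointing down, gripper open.
Joint ranges: [-2.61, 2.61], [-1.02, 2.33], [0.03, 2.71], [-1.35, 4.49], [0.32, 2.68], [-2.91, 2.91]. Speed limits (rad/s): [2.57, 2.57, 3.14, 3.14, 3.14, 3.14].

INTERFACE

Orientations are given as [roll, pitch, yaw] about the fixed x, y, z axes, in that order (R = Rz(yaw) Ry(pitch) Rx(roll)).
In Python, from cell import ctrl, vision, job gives the robot as it stands.
- The arm moves only by the tool carry_out, never from a script. Its argument "deltas" is a list of rows, each a list of 3 entries, a list of its own where there are three numbers: the shift along the tool's x, y, z in mm, then the turn, a rotation vector about the tool's x, y, z in rad, then the opening in per cent of the stroke, from 0 (shut) to 100 (fully open). In form: [[[x, y, z], [wx, wy, wz], jaw], ...]. A call has 1 to 12 rows; each row is the pose to reach, as a shift and turn from the pose commanded when the call began, along the tool's axes at that moment; what a row does not reach only later rows make up. A row lasts 1/10 s, in which the tool goes at most 50 mm and 8.59 degrees, less where a joint would pass 70% of its speed; a pose out of reach is approached as far as the arm can. A call with a gripper value outside its range is refused whole. The fingers move at their own pace and stop on an object; "grip_force" is the grip in N (left out, the last holds). Time passes only in rows, so rows that repeat a pose let the fingers close. It gives the time, the measured TCP pose, the force and the opening at its end, in the units of the state.
- ctrl.get_obs(): the state, without advancing time (a new reading comes with each control period).
- vision.camera(name): name is "scene" or "top" or "wrist"; returns a dict with "frame" (420x560x3 uint8, red, green, blue), "camera_matrix" (3x3 intrinsics, pixels), "pose" (4x4, takes a point from camera to world coordinates). Camera axes: x right, y up, looking along -z (the intrinsics and any distortion apply to the point x, -y, -z); pixel columns grow to the right and rows downward; lengths in m; the calibration is good to about 2 mm. The wrist camera is an equidistant fisheye: a pixel r from the principal point sees the ray r / f radians off the axis. A picture is of the moment at which its call begins. There is no depth.
- job.finish_job(): hands the job in, once; it reports no verdict.
The state is a dict: "time_s": time; "joint_pos": joint angles; "joint_vel": joint speeds; "effort": joint torques, N m; "position": TCP position; "eef_rot": TCP orientation; "ft_force": force on the tool from outside, world axes, zero at the start; "moment": the same for the moment, N m; "grip_width": opening from 0.0 (shut) to 1.0 (fully open).
Only numpy, scipy, OpenCV 4.12 (cv2) and the standard library are available. Lean on these libraries where they do the work, as an engineer would, in place of code of your own. Each camera call takes 0.05 s, during which the arm holds its last target.

TASK

Swing the raised swivel hook round to face over the drip tray, easing it along until it drops down into its notch, without forcing it against the notch. Then take the shears by their green grips out of the wooden block and hang them by the bow on the hook to drip over the tray: lower them gently until the hook carries them, and only then let go. Leave the whetstone, oil can and brush where they are.

Things in the scene. Friction and masses are not known exactly. Their poses are not given: they have to be found in the camera images.
- stand: Drip stand, fixed to the bench: an aluminium tray 210 x 150 mm, 22 mm high, with an upright post 26 mm thick in it. Origin on the post's axis at bench height, z up. The tray reaches 160 mm from the axis along the stand's own -x (the side the hook must face), 50 mm along +x, 75 mm along +y and -y.
- crown (a point): Centre of the top of the brass collar on the post: 68 mm across, 166 to 205 mm above the bench. Its crown has one notch, 11 mm wide and 10 mm deep. The collar is clamped at another angle every time, so the notch lies anywhere up to 0.6 rad to either side of the stand's -x; that angle is not measured and must be found by feel. Axes as stand.
- hook: Swivel hook: red hub 36 mm across on the post and a round steel arm 10 mm thick along its own +x. Origin on the post's axis; it turns about z and rides up and down the post. Origin z = 10 mm: its key rides on the crown (the start); z = 0: dropped into the notch. It starts with the arm 0.9 to 1.45 rad counter-clockwise (from above) of the stand's -x and is to be turned clockwise.
- hook_arm (a point): On the arm's centre line 60 mm from the post's axis, 228 mm above the hook's origin: a good place to push. Turning takes 2 to 3 N here. When the key comes over the notch the hook drops by its own weight (4 N) and stops dead, with 0.05 rad of play. The key must not be forced on the collar with over 28 N: about 15 N pushed here, 9 N at the tip. Under the arm, 21 to 33 mm from the axis, is the 8 mm key.
- hook_saddle (a point): Top of the arm at its saddle, 86 mm from the post's axis, where the bow is to hang: 228 mm above the bench with the hook down in its notch, 238 mm while it rides on the crown. The arm is straight out to 60 mm from the axis and dips 5 mm to the saddle (78 to 94 mm). Axes as hook.
- hook_tip (a point): Top of the hook's upturned rounded tip, 110 mm from the axis, 22 mm above the saddle.
- block: Wooden block fixed to the bench, 90 (x) x 130 (y) x 85 mm high, with three slots 28 mm apart, each about 9.5 mm (x) by 27 mm (y) and 70 mm deep. The shears stand in the middle one. Origin under its centre.
- shears: Spring-bow shears, one rigid piece 186 mm long, 175 to 350 g, standing points down in the block. Origin at the points, z up towards the bow, y across their width, x through the bow. Blades 6 mm thick and up to 20 mm wide below 92 mm. They must not bear on the hook with over 20 N.
- shears_bow (a point): Inside top of the bow, 178 mm above the points: it rests on the hook. The bow is a half ring of 8 mm round steel, open between the shanks: 40 mm clear width (y), from about 100 to 178 mm above the points. Axes as shears.
- shears_grip (a point): Midway between the two flat green grips, 133 mm above the points. The grips reach from 112 to 154 mm above the points, are 14 mm thick (x) and measure 58 mm over their outsides (y). Axes as shears.
- whetstone: Two-tone whetstone on a wooden base, 170 x 62 x 38 mm, a bystander. Origin under its centre.
- oilcan: Copper oil can 64 mm across, 115 mm high, a bystander. Origin under its centre.
- brush: Wooden brush lying on the bench, a bystander. Origin under it.

How it is judged:
On the way, in this order (a step that is already met when the one before it is completed fails the run):
1. the hook has been turned over the tray and has dropped into its notch (height (world z) of hook_saddle below 0.231 m), for 0.3 s.
2. the bow rests on the hook while the shears are still held (contact force between shears and hook above 0.8 N and contact force between the fingers and shears above 0.5 N and distance between shears_bow and hook_saddle below 0.02 m and height (world z) of hook_saddle below 0.231 m), for 0.1 s.
At the end, for the whole second after the job is handed in: The hook is down in its notch (its saddle within 3 mm of the seated height); the shears hang still from the saddle by their bow (inside of the bow within 20 mm of the saddle point, tilted less than 0.2 rad), their points over the tray, carried by the hook alone (height (world z) of hook_saddle below 0.231 m and distance between shears_bow and hook_saddle below 0.02 m and contact force between shears and hook above 0.8 N and angle between shears's own z axis and vertical below 0.2 rad and x of shears in the frame of stand between -0.15 and -0.035 m and y of shears in the frame of stand between -0.065 and 0.065 m and linear speed of shears below 0.05 m/s and angular speed of shears below 0.5 rad/s); the robot touches nothing.
It fails at once if the hook's key is forced against the collar with more than 28 N (contact force between hook and stand above 28 N).
It fails at once if the shears bear on the hook with more than 20 N (contact force between shears and hook above 20 N).
It fails at once if the shears are dropped or laid over (angle between shears's own z axis and vertical above 0.8 rad).
It fails at once if the whetstone, oil can or brush is moved by more than 30 mm (distance of any of whetstone, oilcan, brush from where it was at the start of the episode above 0.03 m).
It also fails if it takes over 72 s, if anything falls off the work surface, if the arm or the gripper's body presses on something with over 40 N, if the wrist force passes 120 N, or if a joint passes its speed limit or range.

## Working session

There is one attempt and no reset: what is moved stays moved. The work goes in short steps, Python scripts to look and compute and a tool call to move; the robot and the scene stay as the last step left them, time stands still between calls to the robot, and variables do not carry over. Pictures are saved under pics/ and viewed, and the job is handed in when it is done.

Besides the shell and the picture viewer there is one more tool, called after ">>>" in YAML: its name, and indented under it one key for each argument. carry_out: Moves the arm, as the interface text tells. Its arguments: {"type":"object","properties":{"deltas":{"type":"array"},"grip_force":{"type":"number"}},"required":["deltas"]}

```bash
mkdir -p pics; ls
python3 - <<'E'
from cell import ctrl,vision,job
import cv2,numpy as np
o=ctrl.get_obs(); print(o)
for n in["scene","top","wrist"]:
    c=vision.camera(n); cv2.imwrite(f"pics/{n}0.png",c["frame"][:,:,::-1]); print(n,c["camera_matrix"].round(1).tolist(),c["pose"].round(4).tolist(),[k for k in c])
    np.savez(f"{n}0.npz",K=c["camera_matrix"],P=c["pose"],f=c["frame"])
E
```

```text
pics
{'time_s': 0.0, 'joint_pos': array([ 1.19840874e+00,  1.24503996e-01,  1.65165453e+00, -8.43508000e-07,
        1.36747370e+00, -8.25566713e-02]), 'joint_vel': array([ 0.00024266, -0.00214003, -0.00027396,  0.00018023, -0.00112444,
        0.00010437]), 'effort': array([-2.75932553e-04, -4.23613179e+01, -3.65455306e+01, -1.48742029e-04,
        6.97059106e-03,  1.03365610e-05]), 'position': array([0.18556373, 0.62237513, 0.25206518]), 'eef_rot': array([-3.13955996e+00, -1.67366379e-04,  2.85176174e+00]), 'ft_force': array([-0.48512251, -0.06231648,  0.46102811]), 'moment': array([ 0.03250224, -0.0069976 ,  0.01067122]), 'grip_width': 0.9989923118554279}
scene [[426.9, 0.0, 279.5], [0.0, 426.9, 209.8], [0.0, 0.0, 1.0]] [[-0.6818, -0.6147, 0.3966, 0.987], [0.7316, -0.5699, 0.3741, 0.363], [-0.0039, 0.5452, 0.8383, 1.0152], [0.0, 0.0, 0.0, 1.0]] ['frame', 'camera_matrix', 'pose']
top [[414.2, 0.0, 273.8], [0.0, 414.2, 206.3], [0.0, 0.0, 1.0]] [[-0.0247, 0.9913, -0.1295, 0.4681], [-0.9995, -0.0273, -0.0184, -0.0444], [-0.0218, 0.129, 0.9914, 1.1442], [0.0, 0.0, 0.0, 1.0]] ['frame', 'camera_matrix', 'pose']
wrist [[325.2, 0.0, 273.3], [0.0, 325.2, 209.5], [0.0, 0.0, 1.0]] [[0.2853, -0.9173, -0.2777, 0.1143], [0.9585, 0.2728, 0.0833, 0.6443], [-0.0006, -0.29, 0.957, 0.3726], [0.0, 0.0, 0.0, 1.0]] ['frame', 'camera_matrix', 'pose']
```

View pics/scene0.png

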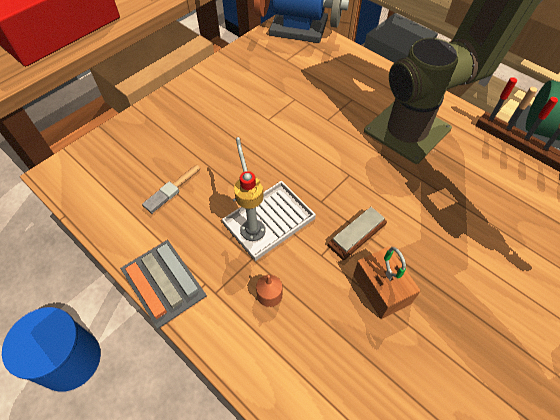

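View pics/top0.png

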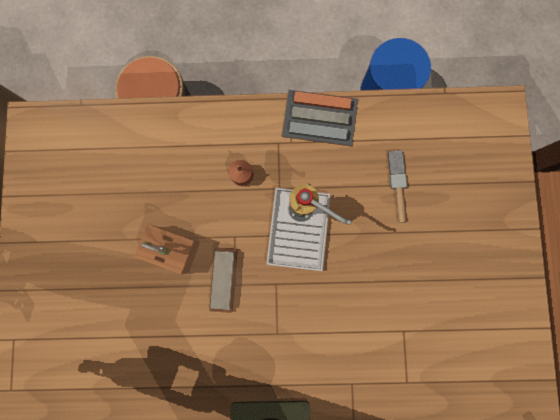

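View pics/wrist0.png

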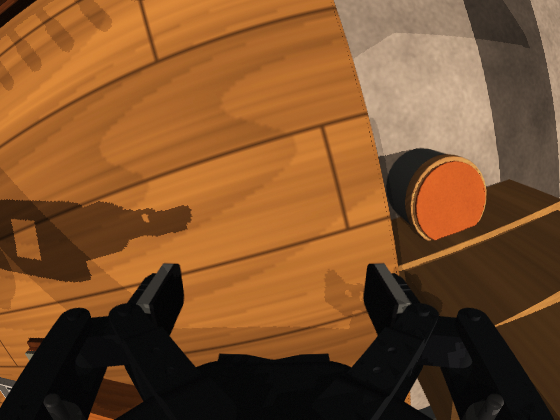

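Run:
```python
import cv2
t=cv2.imread("pics/top0.png"); s=cv2.imread("pics/scene0.png")
cv2.imwrite("pics/t_st.png",cv2.resize(t[170:290,250:400],None,fx=5,fy=5,interpolation=cv2.INTER_CUBIC))
cv2.imwrite("pics/t_bl.png",cv2.resize(t[210:320,120:250],None,fx=5,fy=5,interpolation=cv2.INTER_CUBIC))
cv2.imwrite("pics/s_st.png",cv2.resize(s[130:270,200:330],None,fx=4,fy=4,interpolation=cv2.INTER_CUBIC))
cv2.imwrite("pics/s_bl.png",cv2.resize(s[200:330,310:430],None,fx=4,fy=4,interpolation=cv2.INTER_CUBIC))
```

```text
(no output)
```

View pics/t_st.png

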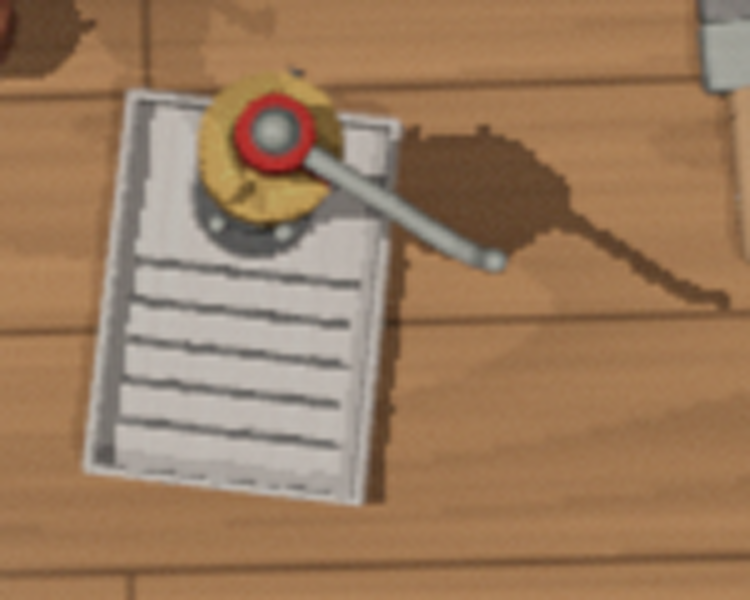

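View pics/t_bl.png

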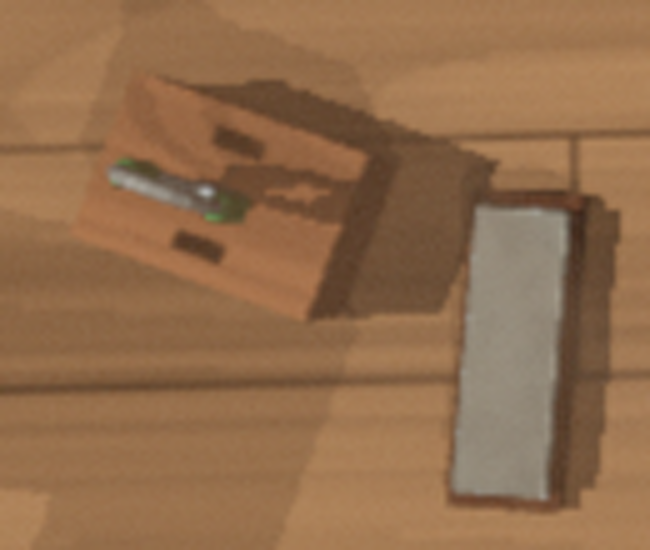

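View pics/s_st.png

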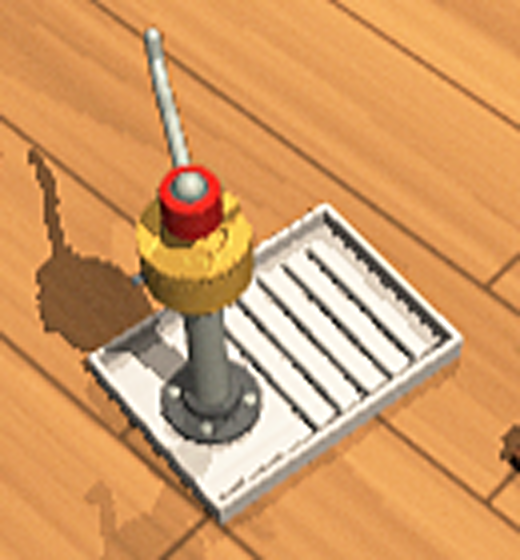

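View pics/s_bl.png

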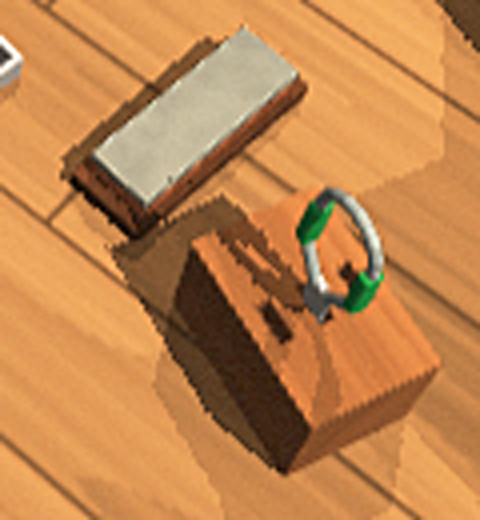

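```bash
cat > h.py <<'E'
import numpy as np
from scipy.optimize import least_squares
C={n:np.load(f"{n}0.npz") for n in("scene","top")}
def ray(n,u,v):
    K,P=C[n]["K"],C[n]["P"]
    d=np.array([(u-K[0,2])/K[0,0],-(v-K[1,2])/K[1,1],-1]); return P[:3,3],P[:3,:3]@d
def pl(n,u,v,z):
    o,d=ray(n,u,v); return o+d*(z-o[2])/d[2]
def proj(n,p):
    K,P=C[n]["K"],C[n]["P"]; q=(np.asarray(p)-P[:3,3])@P[:3,:3]
    return np.array([K[0,2]+K[0,0]*q[...,0]/-q[...,2],K[1,2]-K[1,1]*q[...,1]/-q[...,2]]).T
def tri(a,b):
    f=lambda x:np.r_[proj("top",x)-a,proj("scene",x)-b]
    r=least_squares(f,[.5,0,.1]);return r.x,abs(r.fun).max()
T=lambda x,y:(250+x/5,170+y/5)
S=lambda x,y:(200+x/4,130+y/4)
TB=lambda x,y:(120+x/5,210+y/5)
SB=lambda x,y:(310+x/4,200+y/4)
E
python3 - <<'E'
from h import *
f=lambda a:np.round(a,4)
tc=[pl("top",*T(*p),.022) for p in[(130,90),(400,120),(362,503),(85,470)]]
sc=[pl("scene",*S(*p),.022) for p in[(224,510),(93,355),(326,206),(461,335)]]
print("tray top",f(tc));print("tray scene",f(sc))
for a in(tc,sc):
    print([f(np.linalg.norm(a[i]-a[(i+1)%4])) for i in range(4)])
print("collar/hub: top ball", f(tri(T(275,130),S(190,184))[0]))
print("tip",tri(T(497,261),S(152,35)))
print("mark",f(pl("top",*T(243,190),.205)),f(pl("scene",*S(215,240),.205)))
# block top corners z=.085
print("block",f([pl("top",*TB(*p),.085) for p in[(150,75),(373,152),(308,320),(75,235)]]),f([pl("scene",*SB(*p),.085) for p in[(195,238),(300,425),(440,365),(318,188)]]))
print("slots",f([pl("top",*TB(*p),.085) for p in[(240,142),(198,247)]]))
# grips  z: block 0.085-0.070 + .133
z=.015+.133
print("grips",f([pl("top",*TB(*p),z) for p in[(122,167),(230,207)]]),f([pl("scene",*SB(*p),z) for p in[(315,222),(362,292)]]))
E
```

```text
tray top [[ 0.6652 -0.031   0.022 ]
 [ 0.6444 -0.1782  0.022 ]
 [ 0.4379 -0.1492  0.022 ]
 [ 0.459  -0.0016  0.022 ]]
tray scene [[ 0.666  -0.0245  0.022 ]
 [ 0.6431 -0.1733  0.022 ]
 [ 0.4413 -0.1428  0.022 ]
 [ 0.4594  0.0009  0.022 ]]
[np.float64(0.1487), np.float64(0.2085), np.float64(0.1492), np.float64(0.2083)]
[np.float64(0.1506), np.float64(0.2041), np.float64(0.1448), np.float64(0.2082)]
collar/hub: top ball [ 0.6059 -0.0963  0.2462]
tip (array([ 0.54525102, -0.18942254,  0.25189125]), np.float64(0.3045301116350174))
mark [ 0.5853 -0.0836  0.205 ] [ 0.6041 -0.0803  0.205 ]
block [[0.5666 0.2959 0.085 ]
 [0.524  0.1803 0.085 ]
 [0.4397 0.2134 0.085 ]
 [0.4855 0.3333 0.085 ]] [[0.5214 0.1858 0.085 ]
 [0.5749 0.3006 0.085 ]
 [0.4903 0.3388 0.085 ]
 [0.4428 0.2204 0.085 ]]
slots [[0.5308 0.2489 0.085 ]
 [0.4779 0.27   0.085 ]]
grips [[0.5165 0.2886 0.148 ]
 [0.496  0.236  0.148 ]] [[0.4987 0.2414 0.148 ]
 [0.5167 0.2854 0.148 ]]
```

```bash
cat > d.py <<'E'
import sys,numpy as np
from cell import ctrl
from scipy.spatial.transform import Rotation as R
def delta(p,yaw):
    o=ctrl.get_obs(); R0=R.from_euler("xyz",o["eef_rot"]); R1=R.from_euler("xyz",[np.pi,0,yaw])
    return (R0.inv().apply(np.array(p)-o["position"])*1000).round(1),(R0.inv()*R1).as_rotvec().round(3)
if __name__=="__main__":
    a=list(map(float,sys.argv[1:])); o=ctrl.get_obs()
    print(o["time_s"],o["position"].round(4),o["eef_rot"].round(3),o["ft_force"].round(2),o["grip_width"])
    print(*delta(a[:3],a[3]))
E
python3 d.py .5727 -.146 .33 .993
```

```text
0.15 [0.1856 0.6225 0.2523] [-3.14  -0.     2.852] [-0.14  0.41 -0.03] 1.0005860982252335
[-590.5 -625.9  -76.7] [-1.000e-03  1.000e-03  1.859e+00]
```

>>> carry_out:
  deltas:
    - [[0,0,-40],[0,0,0.15],50]
    - [[-20,-20,-77],[0,0,0.3],50]
    - [[-590,-626,-77],[0,0,1.859],50]
    - [[-590,-626,-77],[0,0,1.859],50]
    - [[-590,-626,-77],[0,0,1.859],50]
    - [[-590,-626,-77],[0,0,1.859],50]
    - [[-590,-626,-77],[0,0,1.859],50]
    - [[-590,-626,-77],[0,0,1.859],50]
    - [[-590,-626,-77],[0,0,1.859],50]
    - [[-590,-626,-77],[0,0,1.859],50]
    - [[-590,-626,-77],[0,0,1.859],50]
    - [[-590,-626,-77],[0,0,1.859],50]

```text
time_s: 1.35
position: [0.4237, 0.1491, 0.3303]
eef_rot: [3.141, -0.0, 1.046]
ft_force: [0.7, 0.1, 0.1]
grip_width: 0.5
```

```bash
python3 d.py .5727 -.146 .33 .993
```

```text
1.35 [0.4237 0.1491 0.3303] [ 3.141 -0.     1.046] [0.7  0.06 0.09] 0.5002892102597997
[-180.7  276.9    0.3] [ 0.    -0.     0.053]
```

>>> carry_out:
  deltas:
    - [[-181,277,0],[0,0,0.05],50]
    - [[-181,277,0],[0,0,0.05],50]
    - [[-181,277,0],[0,0,0.05],50]
    - [[-181,277,0],[0,0,0.05],50]
    - [[-181,277,0],[0,0,0.05],50]
    - [[-181,277,0],[0,0,0.05],50]
    - [[-181,277,0],[0,0,0.05],50]
    - [[-181,277,0],[0,0,0.05],50]

```text
time_s: 2.15
position: [0.5748, -0.1468, 0.329]
eef_rot: [-3.14, 0.001, 0.998]
ft_force: [0.4, -0.1, -0.8]
grip_width: 0.499
```

```bash
python3 d.py .5727 -.146 .235 .993
python3 - <<'E'
from cell import vision
import cv2
import numpy as np
c=vision.camera("wrist"); cv2.imwrite("pics/w1.png",c["frame"][:,:,::-1]);
c=vision.camera("top"); cv2.imwrite("pics/t1.png",cv2.resize(c["frame"][150:300,220:420,::-1],None,fx=4,fy=4,interpolation=cv2.INTER_CUBIC))
E
```

```text
2.15 [ 0.5748 -0.1468  0.329 ] [-3.14e+00  1.00e-03  9.98e-01] [ 0.35 -0.1  -0.79] 0.49887194466998763
[-0.4 -2.1 94. ] [-0.002  0.001  0.005]
```

View pics/w1.png

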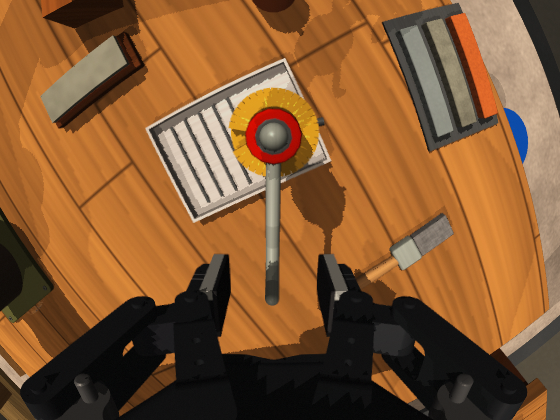

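View pics/t1.png

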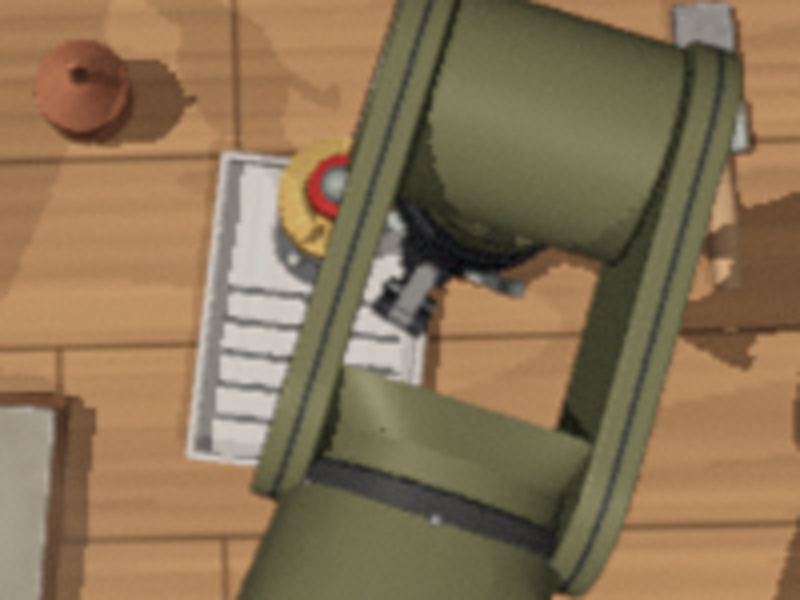

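>>> carry_out:
  deltas:
    - [[0,-1,40],[0,0,0],50]
    - [[0,-1,75],[0,0,0],50]
    - [[0,-1,94],[0,0,0],50]
    - [[0,-1,94],[0,0,0],50]
    - [[0,-1,94],[0,0,0],50]

```text
time_s: 2.75
position: [0.5732, -0.1419, 0.237]
eef_rot: [3.141, -0.0, 1.003]
ft_force: [-0.3, 0.3, 0.6]
grip_width: 0.505
```

```bash
python3 d.py .5727 -.146 .235 .993
python3 - <<'E'
from cell import vision
import cv2
import numpy as np
c=vision.camera("wrist"); cv2.imwrite("pics/w2.png",c["frame"][:,:,::-1]);
E
```

```text
2.75 [ 0.5732 -0.1419  0.237 ] [ 3.141 -0.     1.003] [-0.33  0.26  0.55] 0.5049926015653836
[-3.8  1.8  2. ] [ 0.   -0.    0.01]
```

View pics/w2.png

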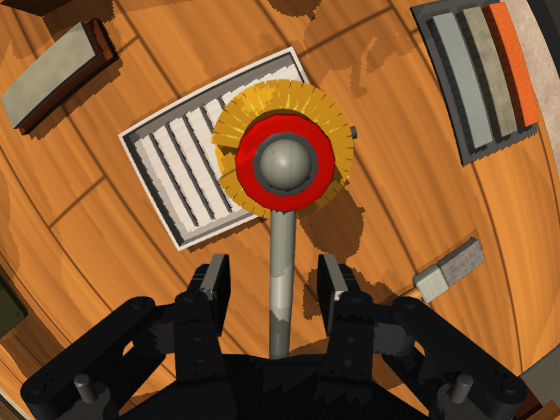

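```bash
cat > sw.py <<'E'
import sys,numpy as np
from d import ctrl
ax=np.array([.6055,-.0958]); o=ctrl.get_obs(); y=o["eef_rot"][2]
rel=o["position"][:2]-ax
# tool coords
X=np.array([np.cos(y),np.sin(y)]);Y=np.array([np.sin(y),-np.cos(y)])
a=np.array([rel@X,rel@Y])*1000
print(o["time_s"],o["position"].round(4),"a",a.round(1),"yaw rel -x: %.3f"%((y+.14)),"grip",o["grip_width"].round(3))
f=o["ft_force"][:2]; print("F tool x,y",(f@X).round(2),(f@Y).round(2),"z",o["ft_force"][2].round(2),"moment",o["moment"].round(2))
st=float(sys.argv[1]); n=int(sys.argv[2]); r=float(sys.argv[3]); off=float(sys.argv[4])
for i in range(1,n+1):
    d=st*i; c,s=np.cos(d),np.sin(d); b=np.array([-r,-off]); p=np.array([c*b[0]-s*b[1],s*b[0]+c*b[1]])-a
    print([[round(float(p[0]),1),round(float(p[1]),1),0],[0,0,round(d,3)]])
E
python3 sw.py .05 9 58 5
```

```text
Traceback (most recent call last):
  File "sw.py", line 8, in <module>
    print(o["time_s"],o["position"].round(4),"a",a.round(1),"yaw rel -x: %.3f"%((y+.14)),"grip",o["grip_width"].round(3))
                                                                                                ^^^^^^^^^^^^^^^^^^^^^
AttributeError: 'float' object has no attribute 'round'
```

```bash
sed -i 's/o\["grip_width"\].round(3)/round(o["grip_width"],3)/' sw.py; python3 sw.py .05 9 58 5
```

```text
2.8 [ 0.5739 -0.1423  0.2383] a [-56.2  -1.6] yaw rel -x: 1.143 grip 0.498
F tool x,y -0.56 0.34 z 0.83 moment [-0.01 -0.02  0.01]
[[-1.5, -6.3, 0], [0, 0, 0.05]]
[[-1.0, -9.1, 0], [0, 0, 0.1]]
[[-0.4, -12.0, 0], [0, 0, 0.15]]
[[0.3, -14.8, 0], [0, 0, 0.2]]
[[1.2, -17.6, 0], [0, 0, 0.25]]
[[2.3, -20.3, 0], [0, 0, 0.3]]
[[3.4, -22.9, 0], [0, 0, 0.35]]
[[4.7, -25.6, 0], [0, 0, 0.4]]
[[6.1, -28.1, 0], [0, 0, 0.45]]
```

>>> carry_out:
  deltas:
    - [[0,-2,0],[0,0,0],25]
    - [[-1,-4,0],[0,0,0.02],25]
    - [[-1,-6,0],[0,0,0.05],25]
    - [[-1,-9,0],[0,0,0.1],25]
    - [[0,-12,0],[0,0,0.15],25]
    - [[0,-15,0],[0,0,0.2],25]
    - [[1,-17.5,0],[0,0,0.25],25]
    - [[2,-20,0],[0,0,0.3],25]
    - [[3,-23,0],[0,0,0.35],25]

```text
time_s: 3.7
position: [0.5569, -0.1284, 0.2383]
eef_rot: [3.137, -0.003, 0.649]
ft_force: [3.1, -1.4, 1.0]
grip_width: 0.251
```

```bash
python3 sw.py .04 6 58 6
```

```text
3.7 [ 0.5569 -0.1284  0.2383] a [-58.4  -3.4] yaw rel -x: 0.789 grip 0.251
F tool x,y 1.6 2.98 z 0.96 moment [-0.14 -0.57  0.01]
[[0.7, -4.9, 0], [0, 0, 0.04]]
[[1.1, -7.2, 0], [0, 0, 0.08]]
[[1.6, -9.5, 0], [0, 0, 0.12]]
[[2.1, -11.8, 0], [0, 0, 0.16]]
[[2.8, -14.0, 0], [0, 0, 0.2]]
[[3.5, -16.2, 0], [0, 0, 0.24]]
```

>>> carry_out:
  deltas:
    - [[0.2,-2,0],[0,0,0.035],25]
    - [[0.5,-4,0],[0,0,0.07],25]

```text
time_s: 3.9
position: [0.5548, -0.125, 0.2382]
eef_rot: [3.137, -0.003, 0.58]
ft_force: [3.4, -0.7, 0.4]
grip_width: 0.252
```

>>> carry_out:
  deltas:
    - [[0.2,-2,0],[0,0,0.035],25]
    - [[0.5,-4,0],[0,0,0.07],25]

```text
time_s: 4.1
position: [0.5531, -0.1214, 0.2382]
eef_rot: [3.138, -0.004, 0.509]
ft_force: [3.6, -0.6, 0.4]
grip_width: 0.249
```

```bash
python3 sw.py .04 1 58 6
```

```text
4.1 [ 0.5531 -0.1214  0.2382] a [-58.3  -3.2] yaw rel -x: 0.649 grip 0.249
F tool x,y 2.91 2.28 z 0.43 moment [-0.24 -0.52  0.  ]
[[0.6, -5.1, 0], [0, 0, 0.04]]
```

>>> carry_out:
  deltas:
    - [[0.2,-2,0],[0,0,0.035],25]
    - [[0.5,-4,0],[0,0,0.07],25]

```text
time_s: 4.3
position: [0.5515, -0.1177, 0.2382]
eef_rot: [3.138, -0.004, 0.44]
ft_force: [3.0, -1.9, 1.1]
grip_width: 0.249
```

>>> carry_out:
  deltas:
    - [[0.2,-2,0],[0,0,0.035],25]
    - [[0.5,-4,0],[0,0,0.07],25]

```text
time_s: 4.5
position: [0.5502, -0.114, 0.2382]
eef_rot: [3.138, -0.004, 0.369]
ft_force: [2.6, -2.0, 0.1]
grip_width: 0.247
```

>>> carry_out:
  deltas:
    - [[0.2,-2,0],[0,0,0.035],25]
    - [[0.5,-4,0],[0,0,0.07],25]

```text
time_s: 4.7
position: [0.5492, -0.1101, 0.2382]
eef_rot: [3.138, -0.004, 0.299]
ft_force: [3.2, -2.4, -0.5]
grip_width: 0.246
```

>>> carry_out:
  deltas:
    - [[0.2,-2,0],[0,0,0.035],25]
    - [[0.5,-4,0],[0,0,0.07],25]

```text
time_s: 4.9
position: [0.5485, -0.1062, 0.2382]
eef_rot: [3.138, -0.004, 0.229]
ft_force: [2.9, -2.2, 0.7]
grip_width: 0.25
```

```bash
python3 sw.py .04 1 58 6
```

```text
4.9 [ 0.5485 -0.1062  0.2382] a [-57.9  -2.8] yaw rel -x: 0.369 grip 0.25
F tool x,y 2.33 2.76 z 0.69 moment [-0.33 -0.4   0.05]
[[0.2, -5.5, 0], [0, 0, 0.04]]
```

>>> carry_out:
  deltas:
    - [[0.2,-2,0],[0,0,0.035],25]
    - [[0.5,-4,0],[0,0,0.07],25]

```text
time_s: 5.1
position: [0.548, -0.1023, 0.2382]
eef_rot: [3.139, -0.004, 0.159]
ft_force: [2.9, -2.8, -0.3]
grip_width: 0.248
```

>>> carry_out:
  deltas:
    - [[0.2,-2,0],[0,0,0.035],25]
    - [[0.5,-4,0],[0,0,0.07],25]

```text
time_s: 5.3
position: [0.5478, -0.0983, 0.2382]
eef_rot: [3.139, -0.004, 0.089]
ft_force: [2.2, -2.5, 1.4]
grip_width: 0.25
```

>>> carry_out:
  deltas:
    - [[0.2,-2,0],[0,0,0.035],25]
    - [[0.5,-4,0],[0,0,0.07],25]

```text
time_s: 5.5
position: [0.5478, -0.0943, 0.2382]
eef_rot: [3.139, -0.004, 0.019]
ft_force: [1.1, -2.8, 1.1]
grip_width: 0.251
```

```bash
python3 sw.py .04 1 58 6;python3 - <<'E'
from cell import vision
import cv2
import numpy as np
c=vision.camera("wrist"); cv2.imwrite("pics/w3.png",c["frame"][:,:,::-1]);
E
```

```text
5.5 [ 0.5478 -0.0943  0.2382] a [-57.6  -2.6] yaw rel -x: 0.159 grip 0.251
F tool x,y 1.02 2.85 z 1.05 moment [-0.4  -0.23  0.01]
[[-0.1, -5.7, 0], [0, 0, 0.04]]
```

View pics/w3.png

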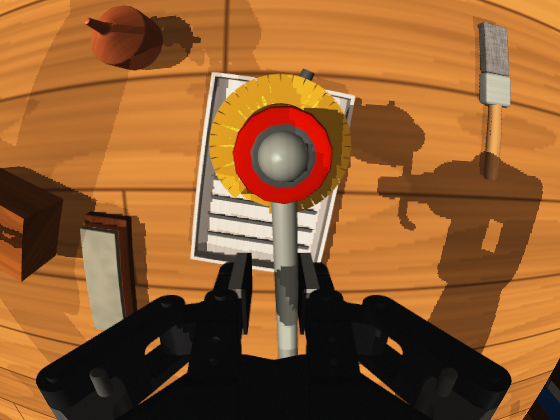

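>>> carry_out:
  deltas:
    - [[0.2,-2,0],[0,0,0.035],25]
    - [[0.5,-4,0],[0,0,0.07],25]

```text
time_s: 5.75
position: [0.5481, -0.0904, 0.2381]
eef_rot: [3.139, -0.004, -0.05]
ft_force: [2.3, -2.9, 1.8]
grip_width: 0.251
```

>>> carry_out:
  deltas:
    - [[0.2,-2,0],[0,0,0.035],25]

```text
time_s: 5.85
position: [0.5483, -0.0884, 0.2381]
eef_rot: [3.139, -0.004, -0.085]
ft_force: [1.5, -2.5, 2.8]
grip_width: 0.254
```

>>> carry_out:
  deltas:
    - [[0.2,-2,0],[0,0,0.035],25]

```text
time_s: 5.95
position: [0.5487, -0.0864, 0.2381]
eef_rot: [3.139, -0.004, -0.12]
ft_force: [0.6, -3.2, 2.2]
grip_width: 0.251
```

>>> carry_out:
  deltas:
    - [[0.2,-2,0],[0,0,0.035],25]

```text
time_s: 6.05
position: [0.5491, -0.0844, 0.2381]
eef_rot: [3.14, -0.003, -0.155]
ft_force: [0.2, -3.3, 2.3]
grip_width: 0.245
```

>>> carry_out:
  deltas:
    - [[0.2,-2,0],[0,0,0.035],25]

```text
time_s: 6.15
position: [0.5495, -0.0825, 0.238]
eef_rot: [3.14, -0.003, -0.19]
ft_force: [1.2, -3.4, 1.9]
grip_width: 0.25
```

>>> carry_out:
  deltas:
    - [[0.2,-2,0],[0,0,0.035],25]

```text
time_s: 6.25
position: [0.55, -0.0806, 0.2379]
eef_rot: [3.14, -0.003, -0.225]
ft_force: [1.2, -2.8, 0.3]
grip_width: 0.251
```

>>> carry_out:
  deltas:
    - [[0.2,-2,0],[0,0,0.035],25]

```text
time_s: 6.35
position: [0.5506, -0.0785, 0.2377]
eef_rot: [3.14, -0.003, -0.26]
ft_force: [0.1, -3.2, 1.0]
grip_width: 0.248
```

>>> carry_out:
  deltas:
    - [[0.2,-2,0],[0,0,0.035],25]

```text
time_s: 6.45
position: [0.5511, -0.0764, 0.2374]
eef_rot: [3.141, -0.002, -0.295]
ft_force: [1.3, -1.9, -0.8]
grip_width: 0.25
```

>>> carry_out:
  deltas:
    - [[0.2,-2,0],[0,0,0.035],25]

```text
time_s: 6.55
position: [0.5515, -0.0743, 0.2369]
eef_rot: [3.141, -0.001, -0.33]
ft_force: [-0.1, -1.5, -1.0]
grip_width: 0.249
```

>>> carry_out:
  deltas:
    - [[0.2,-2,0],[0,0,0.035],25]

```text
time_s: 6.65
position: [0.5522, -0.0724, 0.2367]
eef_rot: [3.141, -0.0, -0.365]
ft_force: [-1.7, -0.8, 1.1]
grip_width: 0.247
```

>>> carry_out:
  deltas:
    - [[0.2,-2,0],[0,0,0.035],25]

```text
time_s: 6.75
position: [0.553, -0.0707, 0.2368]
eef_rot: [3.141, -0.0, -0.4]
ft_force: [-0.5, -1.7, -0.9]
grip_width: 0.253
```

```bash
python3 sw.py .04 1 58 6;python3 - <<'E'
from cell import vision
import cv2
import numpy as np
c=vision.camera("wrist"); cv2.imwrite("pics/w4.png",c["frame"][:,:,::-1]);
c=vision.camera("scene"); cv2.imwrite("pics/s4.png",cv2.resize(c["frame"][130:270,190:340,::-1],None,fx=4,fy=4,interpolation=cv2.INTER_CUBIC))
E
```

```text
6.75 [ 0.553  -0.0707  0.2368] a [-58.1  -2.7] yaw rel -x: -0.260 grip 0.253
F tool x,y 0.22 1.73 z -0.88 moment [-0.29  0.12  0.03]
[[0.4, -5.6, 0], [0, 0, 0.04]]
```

View pics/w4.png

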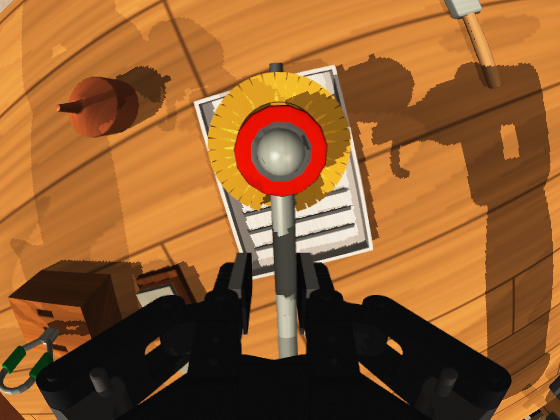

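View pics/s4.png

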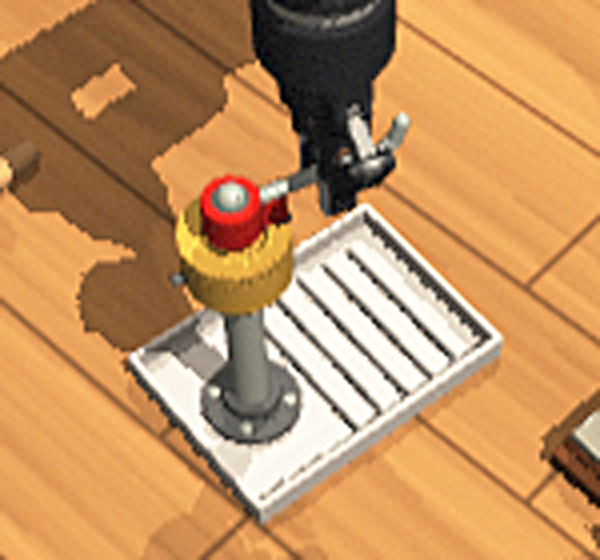

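Run:
```python
from h import *
ax=np.array([.6055,-.0958])
print("tip px seen",190+400/4,130+120/4, "ball seen",190+230/4,130+195/4)
for z in(.228,.238):
  for a in(-.1,-.15,-.2,-.26,-.32):
    th=3.0+a; u=np.array([np.cos(th),np.sin(th)])
    print(z,a,proj("scene",np.r_[ax+.110*u,z+.018]).round(1))
for z in(.2365,.2465): print("ball",z,proj("scene",np.r_[ax,z]).round(1))
```

```text
tip px seen 290.0 160.0 ball seen 247.5 178.75
0.228 -0.1 [287.8 155.5]
0.228 -0.15 [289.1 157. ]
0.228 -0.2 [290.2 158.6]
0.228 -0.26 [291.5 160.6]
0.228 -0.32 [292.6 162.7]
0.238 -0.1 [287.9 152.7]
0.238 -0.15 [289.1 154.2]
0.238 -0.2 [290.3 155.8]
0.238 -0.26 [291.6 157.8]
0.238 -0.32 [292.7 159.9]
ball 0.2365 [247.7 178.6]
ball 0.2465 [247.5 175.9]
```

>>> carry_out:
  deltas:
    - [[0,3,0],[0,0,0],25]
    - [[0,6,0],[0,0,-0.06],25]
    - [[0,6,0],[0,0,-0.06],40]
    - [[0,6,0],[0,0,-0.06],40]

```text
time_s: 7.25
position: [0.551, -0.0759, 0.2366]
eef_rot: [-3.141, -0.0, -0.339]
ft_force: [0.3, -0.3, -0.3]
grip_width: 0.399
```

>>> carry_out:
  deltas:
    - [[0,0,-30],[0,0,0],40]
    - [[0,0,-80],[0,0,0],70]
    - [[0,0,-120],[0,0,0],80]
    - [[0,0,-120],[0,0,0],100]

```text
time_s: 7.65
position: [0.5533, -0.0763, 0.3649]
eef_rot: [-3.14, -0.013, -0.339]
ft_force: [0.2, 0.1, 0.5]
grip_width: 0.89
```

```bash
python3 sw.py .04 1 58 6;python3 - <<'E'
from cell import vision
import cv2
import numpy as np
c=vision.camera("wrist"); cv2.imwrite("pics/w5.png",c["frame"][:,:,::-1]); np.savez("w5.npz",K=c["camera_matrix"],P=c["pose"])
c=vision.camera("scene"); cv2.imwrite("pics/s5.png",cv2.resize(c["frame"][130:270,190:340,::-1],None,fx=4,fy=4,interpolation=cv2.INTER_CUBIC))
E
```

```text
7.65 [ 0.5533 -0.0763  0.3649] a [-55.8  -1.1] yaw rel -x: -0.199 grip 0.89
F tool x,y 0.15 -0.17 z 0.54 moment [-0.01 -0.06 -0.05]
[[-1.9, -7.2, 0], [0, 0, 0.04]]
```

View pics/w5.png

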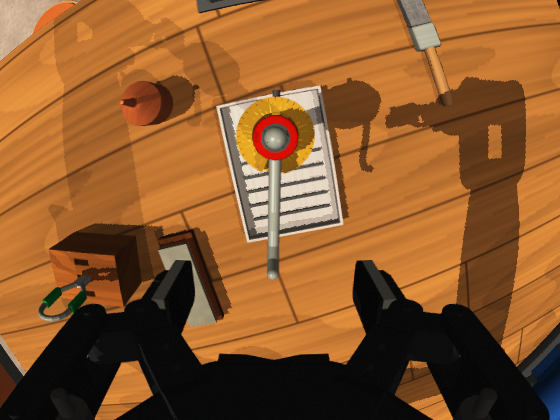

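View pics/s5.png

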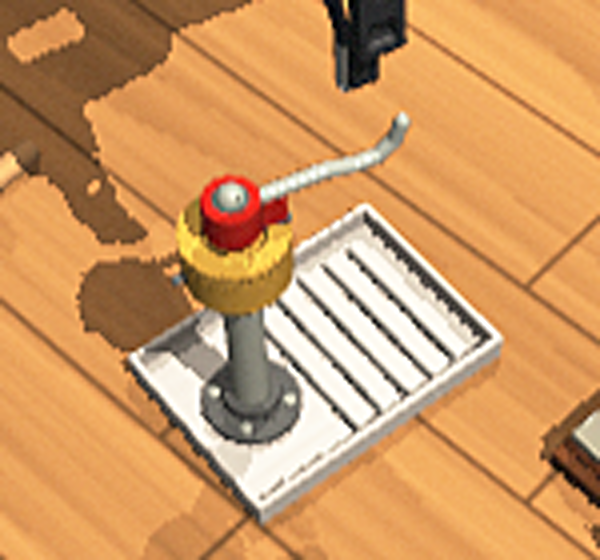

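```bash
python3 d.py .476 .178 .36 1.218
python3 - <<'E'
from cell import ctrl
print(ctrl.get_obs()["joint_pos"].round(4))
from h import *
w=np.load("w5.npz")
def wray(w,u,v):
    K,P=w["K"],w["P"]; x,y=u-K[0,2],v-K[1,2]; r=np.hypot(x,y); th=r/K[0,0]
    d=np.array([x/r*np.sin(th),-y/r*np.sin(th),-np.cos(th)]); return P[:3,3],P[:3,:3]@d
def tri2(rays):
    A=np.zeros((3,3));b=np.zeros(3)
    for o,d in rays:
        d=d/np.linalg.norm(d);M=np.eye(3)-np.outer(d,d);A+=M;b+=M@o
    x=np.linalg.solve(A,b); return x.round(4),[np.linalg.norm(np.cross(x-o,d/np.linalg.norm(d))).round(4) for o,d in rays]
print("tip",tri2([wray(w,273,273),ray("scene",*(190+402/4,130+119/4))]))
print("ball",tri2([wray(w,275,136),ray("scene",*(190+230/4,130+195/4))]))
E
```

```text
7.75 [ 0.5514 -0.0759  0.358 ] [-3.141e+00 -3.000e-03 -3.390e-01] [ 0.42  0.56 -1.24] 1.0006056077358776
[-155.4 -214.4   -2.4] [ 0.002 -0.003 -1.557]
[-2.3330e-01 -1.2940e-01  1.7295e+00  2.0000e-04  1.5383e+00  1.6761e+00]
tip (array([ 0.5028, -0.0574,  0.2437]), [np.float64(0.0003), np.float64(0.0003)])
ball (array([ 0.6073, -0.0956,  0.2376]), [np.float64(0.0006), np.float64(0.0006)])
```

>>> carry_out:
  deltas:
    - [[-155,-214,-2],[0,0,-1.557],100]
    - [[-155,-214,-2],[0,0,-1.557],100]
    - [[-155,-214,-2],[0,0,-1.557],100]
    - [[-155,-214,-2],[0,0,-1.557],100]
    - [[-155,-214,-2],[0,0,-1.557],100]
    - [[-155,-214,-2],[0,0,-1.557],100]
    - [[-155,-214,-2],[0,0,-1.557],100]
    - [[-155,-214,-2],[0,0,-1.557],100]
    - [[-155,-214,-2],[0,0,-1.557],100]
    - [[-155,-214,-2],[0,0,-1.557],100]
    - [[-155,-214,-2],[0,0,-1.557],100]
    - [[-155,-214,-2],[0,0,-1.557],100]

```text
time_s: 8.95
position: [0.475, 0.1774, 0.3558]
eef_rot: [-3.138, 0.002, 1.218]
ft_force: [0.2, -0.2, 0.1]
grip_width: 0.999
```

>>> carry_out:
  deltas:
    - [[0,0,0],[0,0,0],100]
    - [[0,0,0],[0,0,0],100]

```text
time_s: 9.15
position: [0.4755, 0.1774, 0.3574]
eef_rot: [-3.14, 0.001, 1.218]
ft_force: [0.5, 0.1, -0.8]
grip_width: 1.005
```

```bash
python3 d.py .476 .178 .36 1.218
python3 - <<'E'
from cell import vision
import cv2
import numpy as np
c=vision.camera("wrist"); cv2.imwrite("pics/w6.png",c["frame"][:,:,::-1]); np.savez("w6.npz",K=c["camera_matrix"],P=c["pose"])
cv2.imwrite("pics/w6z.png",cv2.resize(c["frame"][80:260,180:400,::-1],None,fx=3.5,fy=3.3,interpolation=cv2.INTER_CUBIC))
E
```

```text
9.15 [0.4755 0.1774 0.3574] [-3.140e+00  1.000e-03  1.218e+00] [ 0.53  0.06 -0.84] 1.0048368616600183
[ 0.8  0.3 -2.6] [-0.001  0.001 -0.   ]
```

View pics/w6.png

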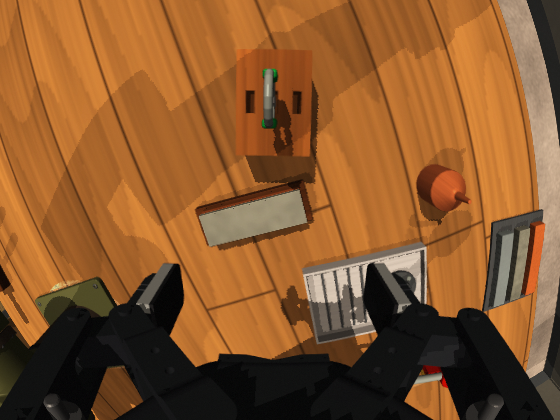

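Run:
```python
import cv2
i=cv2.imread("pics/w6.png"); cv2.imwrite("pics/w6z.png",cv2.resize(i[40:180,220:330],None,fx=4.2,fy=4.2,interpolation=cv2.INTER_CUBIC))
```

```text
(no output)
```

View pics/w6z.png

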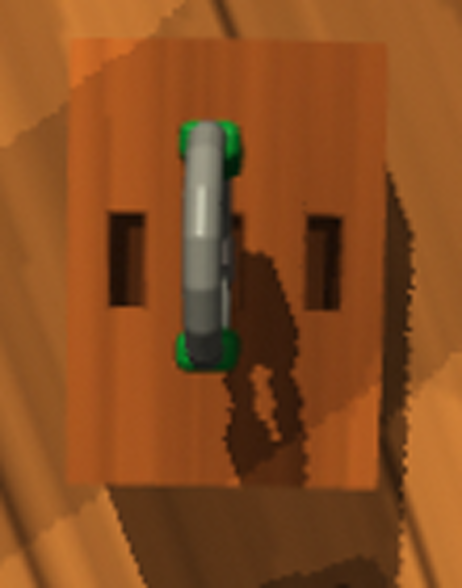

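```bash
cat >> h.py <<'E'
def wray(w,u,v):
    K,P=w["K"],w["P"]; x,y=u-K[0,2],v-K[1,2]; r=np.hypot(x,y); th=r/K[0,0]
    d=np.array([x/r*np.sin(th),-y/r*np.sin(th),-np.cos(th)]); return P[:3,3],P[:3,:3]@d
def tri2(rays):
    A=np.zeros((3,3));b=np.zeros(3)
    for o,d in rays:
        d=d/np.linalg.norm(d);M=np.eye(3)-np.outer(d,d);A+=M;b+=M@o
    x=np.linalg.solve(A,b); return x.round(4),[np.linalg.norm(np.cross(x-o,d/np.linalg.norm(d))).round(4) for o,d in rays]
def wpl(w,u,v,z):
    o,d=wray(w,u,v); return (o+d*(z-o[2])/d[2]).round(4)
E
python3 - <<'E'
from h import *
w=np.load("w6.npz"); Z=lambda x,y:(220+x/4.2,40+y/4.2)
print("far grip",tri2([wray(w,*Z(211,142)),ray("scene",*SB(362,288)),ray("top",*TB(122,167))]),wpl(w,*Z(211,142),.165))
print("near grip",tri2([wray(w,*Z(207,352)),ray("scene",*SB(315,220)),ray("top",*TB(230,207))]),wpl(w,*Z(207,352),.165))
s=[wpl(w,*Z(*p),.085) for p in[(127,260),(324,262)]];print("slots",s,(s[0]+s[1])/2,np.linalg.norm(s[0]-s[1]))
d=s[1]-s[0];print("x ang",np.arctan2(d[1],d[0]))
c=[wpl(w,*Z(*p),.085) for p in[(68,38),(385,42),(380,488),(68,485)]];print("corn",c,np.mean(c,0))
for p in [(-.045,-.065),]: pass
# bow top: highest point in scene approx
print("bow",tri2([wray(w,*Z(205,250)),ray("scene",*SB(350,208))]))
E
```

```text
far grip (array([0.5146, 0.2861, 0.1507]), [np.float64(0.0031), np.float64(0.0024), np.float64(0.0023)]) [0.511  0.2849 0.165 ]
near grip (array([0.4943, 0.239 , 0.1409]), [np.float64(0.0014), np.float64(0.0009), np.float64(0.0021)]) [0.4935 0.2399 0.165 ]
slots [array([0.4797, 0.2709, 0.085 ]), array([0.5318, 0.2511, 0.085 ])] [0.50575 0.261   0.085  ] 0.055735536240355696
x ang -0.3631805534856775
corn [array([0.4867, 0.3381, 0.085 ]), array([0.5704, 0.3061, 0.085 ]), array([0.5252, 0.1841, 0.085 ]), array([0.4406, 0.2161, 0.085 ])] [0.505725 0.2611   0.085   ]
bow (array([0.5018, 0.2585, 0.19  ]), [np.float64(0.0024), np.float64(0.0024)])
```

```bash
cat > g.py <<'E'
import sys,numpy as np
from d import ctrl
from scipy.spatial.transform import Rotation as R
AL=np.radians(40); XA=-.36
xs=np.array([np.cos(XA),np.sin(XA),0]); ys=np.array([-np.sin(XA),np.cos(XA),0])
R1=R.from_euler("xyz",[np.pi,0,XA+np.pi/2])*R.from_rotvec([0,-AL,0])
b=-R1.apply([0,0,1])
def to(G,back=0.):
    o=ctrl.get_obs(); R0=R.from_euler("xyz",o["eef_rot"]); p=np.array(G)+b*(.003+back)
    print("t",o["time_s"],"pos",o["position"].round(4),"grasp",(o["position"]-.003*b).round(4),"F",o["ft_force"].round(2),"g",round(o["grip_width"],3),"j",o["joint_pos"].round(2))
    print("target",p.round(4),"delta",(R0.inv().apply(p-o["position"])*1000).round(1),"rot",(R0.inv()*R1).as_rotvec().round(3))
E
python3 -c "
from g import *
print(b,R1.as_euler('xyz'))
to([.5131,.2844,.150],.15)"
```

```text
[0.22643751 0.60158288 0.76604444] [3.14159265 0.6981317  1.21079633]
t 9.2 pos [0.4755 0.1774 0.3577] grasp [0.4749 0.1756 0.3554] F [ 0.25  0.53 -0.09] g 1.003 j [ 0.25 -0.24  1.83  0.    1.56  0.6 ]
target [0.5477 0.3764 0.2672] delta [211.8  -0.9  90.3] rot [ 0.002 -0.698  0.007]
```

>>> carry_out:
  deltas:
    - [[70,0,0],[0,-0.15,0],60]
    - [[130,0,20],[0,-0.3,0],60]
    - [[180,-0.5,50],[0,-0.45,0],60]
    - [[212,-1,90],[0,-0.698,0],60]
    - [[212,-1,90],[0,-0.698,0],60]
    - [[212,-1,90],[0,-0.698,0],60]
    - [[212,-1,90],[0,-0.698,0.007],60]
    - [[212,-1,90],[0,-0.698,0.007],60]
    - [[212,-1,90],[0,-0.698,0.007],60]
    - [[212,-1,90],[0,-0.698,0.007],60]

```text
time_s: 10.2
position: [0.5484, 0.3759, 0.2729]
eef_rot: [3.134, 0.692, 1.206]
ft_force: [-1.1, 1.0, 0.4]
grip_width: 0.598
```

```bash
python3 -c "
from g import *
to([.5131,.2844,.150],.07)
from cell import vision
import cv2
c=vision.camera('wrist'); cv2.imwrite('pics/w7.png',c['frame'][:,:,::-1]); np.savez('w7.npz',K=c['camera_matrix'],P=c['pose'])
"
```

```text
t 10.2 pos [0.5484 0.3759 0.2729] grasp [0.5477 0.3741 0.2706] F [-1.13  1.    0.41] g 0.598 j [ 0.65  0.47  1.29 -0.38  1.96  0.97]
target [0.5296 0.3283 0.2059] delta [ 3.4 -1.2 84.2] rot [ 0.005 -0.006 -0.004]
```

View pics/w7.png

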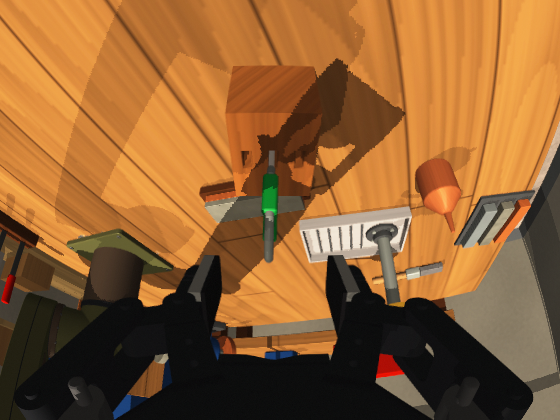

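```bash
python3 -c "
from h import *
from g import xs,ys
w=np.load('w7.npz'); w6=np.load('w6.npz')
c=np.array([.5045,.2615,0])
for px in [(270,172),(270,193),(270,214)]:
    o,d=wray(w,*px)
    # intersect plane y_s = +29mm
    t=((c-o)@ys+.029)/(d@ys); p=o+d*t; print(px,p.round(4),'xs off mm',((p-c)@xs*1000).round(1))
"
```

```text
(270, 172) [0.5129 0.2893 0.1261] xs off mm -2.0
(270, 193) [0.5129 0.2893 0.1501] xs off mm -2.0
(270, 214) [0.5128 0.2893 0.1718] xs off mm -2.0
```

```bash
python3 -c "
from g import *
to([.5112,.2851,.150],.06)
to([.5112,.2851,.150],.0)
"
```

```text
t 10.25 pos [0.5482 0.376  0.2722] grasp [0.5476 0.3742 0.2699] F [ 0.5  -0.06 -0.93] g 0.601 j [ 0.65  0.47  1.29 -0.38  1.96  0.97]
target [0.5255 0.323  0.1983] delta [ 2.9 -3.1 93.7] rot [ 0.004 -0.005 -0.003]
t 10.25 pos [0.5482 0.376  0.2722] grasp [0.5476 0.3742 0.2699] F [ 0.5  -0.06 -0.93] g 0.601 j [ 0.65  0.47  1.29 -0.38  1.96  0.97]
target [0.5119 0.2869 0.1523] delta [  2.6  -3.3 153.7] rot [ 0.004 -0.005 -0.003]
```

>>> carry_out:
  deltas:
    - [[0,-2,40],[0,0,0],60]
    - [[0,-2,75],[0,0,0],60]
    - [[0,-2,90],[0,0,0],60]
    - [[0,-2,90],[0,0,0],60]
    - [[0,-2,90],[0,0,0],60]
    - [[0,-2,90],[0,0,0],60]

```text
time_s: 10.85
position: [0.5269, 0.3244, 0.2016]
eef_rot: [3.136, 0.695, 1.209]
ft_force: [0.2, 0.4, -0.2]
grip_width: 0.601
```

```bash
python3 -c "
from g import *
to([.5112,.2851,.150],.0)
from cell import vision
import cv2
c=vision.camera('wrist'); cv2.imwrite('pics/w8.png',c['frame'][:,:,::-1]); np.savez('w8.npz',K=c['camera_matrix'],P=c['pose'])
"
```

```text
t 10.85 pos [0.5269 0.3244 0.2016] grasp [0.5262 0.3226 0.1993] F [ 0.18  0.38 -0.21] g 0.601 j [ 0.61  0.42  1.48 -0.38  1.82  0.99]
target [0.5119 0.2869 0.1523] delta [ 0.5 -1.2 63.7] rot [ 0.005 -0.003 -0.002]
```

View pics/w8.png

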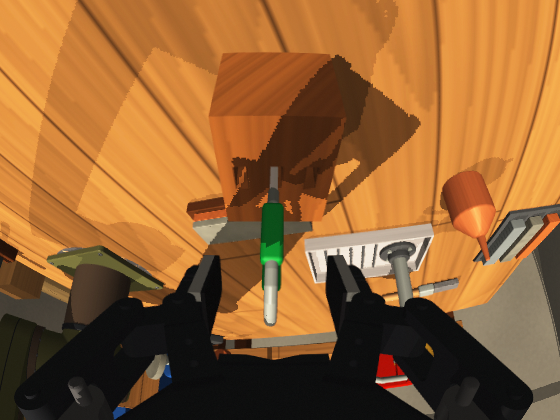

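>>> carry_out:
  deltas:
    - [[0,-0.5,30],[0,0,0],60]
    - [[0,-0.5,50],[0,0,0],60]
    - [[0.5,-0.5,63],[0,0,0],60]
    - [[0.5,-0.5,63],[0,0,0],60]
    - [[0.5,-0.5,63],[0,0,0],60]

```text
time_s: 11.4
position: [0.512, 0.2864, 0.1516]
eef_rot: [3.137, 0.697, 1.21]
ft_force: [-0.3, -0.6, 0.1]
grip_width: 0.604
```

```bash
python3 -c "
from g import *
to([.5112,.2851,.150],.0)
from cell import vision
import cv2
c=vision.camera('wrist'); cv2.imwrite('pics/w9.png',c['frame'][:,:,::-1])
c=vision.camera('scene'); cv2.imwrite('pics/s9.png',cv2.resize(c['frame'][180:330,310:460,::-1],None,fx=4,fy=4,interpolation=cv2.INTER_CUBIC))
"
```

```text
t 11.4 pos [0.512  0.2864 0.1516] grasp [0.5113 0.2846 0.1493] F [-0.26 -0.59  0.12] g 0.604 j [ 0.58  0.4   1.6  -0.39  1.72  1.  ]
target [0.5119 0.2869 0.1523] delta [-0.1 -0.3 -0.8] rot [ 0.004 -0.001 -0.001]
```

View pics/w9.png

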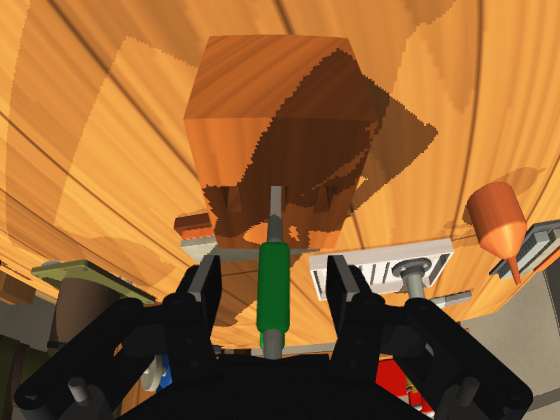

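View pics/s9.png

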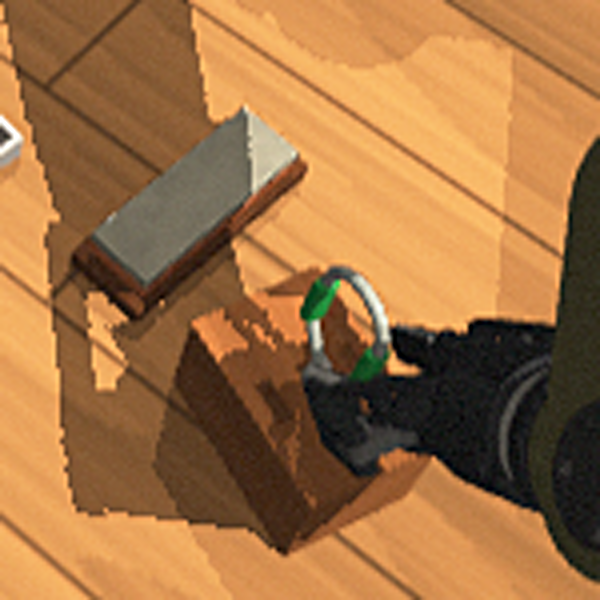

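Centred on the grip. Close.

>>> carry_out:
  deltas:
    - [[0,0,0],[0,0,0],20]
    - [[0,0,0],[0,0,0],5]
    - [[0,0,0],[0,0,0],5]
    - [[0,0,0],[0,0,0],5]
    - [[0,0,0],[0,0,0],5]
    - [[0,0,0],[0,0,0],5]
  grip_force: 60

```text
time_s: 12.1
position: [0.5124, 0.2859, 0.1514]
eef_rot: [3.136, 0.697, 1.209]
ft_force: [4.6, 0.3, 1.7]
grip_width: 0.156
```

```bash
python3 -c "
from g import *
to([.5112,.2851,.150],.0)
from cell import vision
import cv2
c=vision.camera('wrist'); cv2.imwrite('pics/w10.png',c['frame'][:,:,::-1])
"
```

```text
t 12.1 pos [0.5124 0.2859 0.1514] grasp [0.5117 0.2841 0.1491] F [4.64 0.32 1.74] g 0.156 j [ 0.58  0.4   1.6  -0.4   1.72  1.  ]
target [0.5119 0.2869 0.1523] delta [ 0.  -0.8 -1.2] rot [ 0.005 -0.001 -0.001]
```

View pics/w10.png

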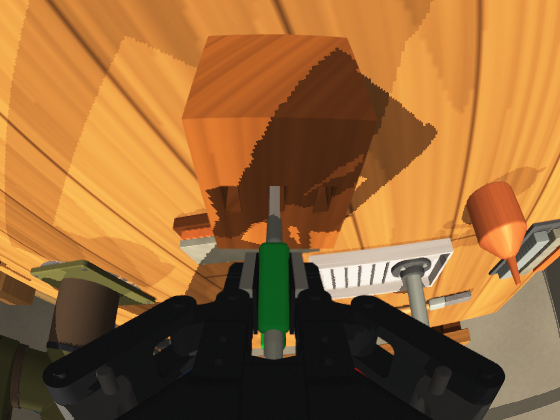

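>>> carry_out:
  deltas:
    - [[-3,0,-4],[0,0,0],5]
    - [[-10,0,-12],[0,0,0],5]
    - [[-20,0,-24],[0,0,0],5]
    - [[-32,0,-38],[0,0,0],5]
    - [[-43,0,-52],[0,0,0],5]
    - [[-55,0,-65],[0,0,0],5]
    - [[-55,0,-65],[0,0,0],5]
    - [[-55,0,-65],[0,0,0],5]

```text
time_s: 12.95
position: [0.5106, 0.286, 0.236]
eef_rot: [3.14, 0.697, 1.211]
ft_force: [0.1, -0.2, -3.4]
grip_width: 0.154
```

```bash
python3 -c "
from g import *
to([.5117,.2841,.234],.0)
from cell import vision
import cv2
c=vision.camera('wrist'); cv2.imwrite('pics/w11.png',c['frame'][:,:,::-1])
c=vision.camera('scene'); cv2.imwrite('pics/s11.png',cv2.resize(c['frame'][150:300,310:460,::-1],None,fx=4,fy=4,interpolation=cv2.INTER_CUBIC))
"
```

```text
t 12.95 pos [0.5106 0.286  0.236 ] grasp [0.5099 0.2842 0.2337] F [ 0.13 -0.21 -3.36] g 0.154 j [ 0.58  0.32  1.55 -0.4   1.84  0.95]
target [0.5124 0.2859 0.2363] delta [ 0.3  1.7 -0.6] rot [ 0.002 -0.001  0.   ]
```

View pics/w11.png

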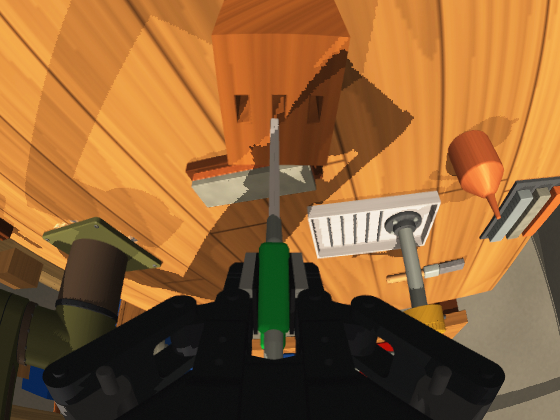

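View pics/s11.png

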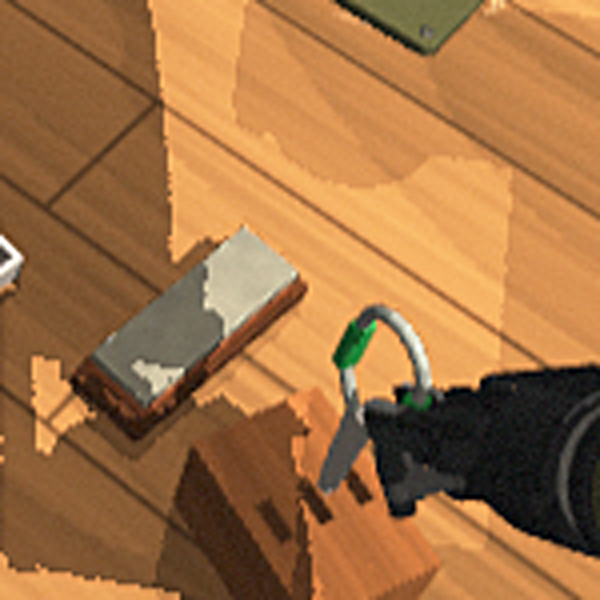

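```bash
python3 -c "
from h import *
from g import xs,ys
O=np.array([.5008,.2623,.0996])
f=lambda p:((proj('scene',p)-[310,150])*4).round(0)
G=np.array([.5099,.2842,.2337])
from scipy.spatial.transform import Rotation as R
for t in(-.15,-.1,-.05,0,.05,.1,.15):
    r=R.from_rotvec(xs*t)
    g=lambda y,z:f(G+r.apply(O+ys*y+np.array([0,0,z])-G))
    print(t,'points',g(0,0),'bowtop',g(0,.182),'grip2',g(-.0245,.133), 'grip1',g(.0245,.145))
"
```

```text
-0.15 points [308. 453.] bowtop [415. 336.] grip2 [357. 332.] grip1 [416. 405.]
-0.1 points [313. 463.] bowtop [411. 333.] grip2 [355. 334.] grip1 [416. 404.]
-0.05 points [319. 474.] bowtop [408. 330.] grip2 [354. 336.] grip1 [415. 403.]
0 points [325. 484.] bowtop [404. 328.] grip2 [353. 338.] grip1 [415. 402.]
0.05 points [331. 494.] bowtop [401. 325.] grip2 [352. 341.] grip1 [414. 401.]
0.1 points [338. 504.] bowtop [397. 323.] grip2 [351. 343.] grip1 [413. 400.]
0.15 points [344. 514.] bowtop [394. 321.] grip2 [351. 346.] grip1 [413. 399.]
```

```bash
python3 -c "
from g import *
to([.4734,-.0218,.234],.0)
to([.4734,-.0218,.215],.0)
"
```

```text
t 13.05 pos [0.5103 0.2855 0.2347] grasp [0.5096 0.2837 0.2324] F [-0.13 -0.38 -4.23] g 0.153 j [ 0.58  0.32  1.55 -0.4   1.84  0.95]
target [ 0.4741 -0.02    0.2363] delta [-229.7   73.2  191.2] rot [0.001 0.001 0.001]
t 13.05 pos [0.5103 0.2855 0.2347] grasp [0.5096 0.2837 0.2324] F [-0.13 -0.38 -4.23] g 0.153 j [ 0.58  0.32  1.55 -0.4   1.84  0.95]
target [ 0.4741 -0.02    0.2173] delta [-217.5   73.2  205.7] rot [0.001 0.001 0.001]
```

>>> carry_out:
  deltas:
    - [[-8,3,7],[0,0,0],5]
    - [[-25,8,21],[0,0,0],5]
    - [[-48,15,40],[0,0,0],5]
    - [[-75,24,62],[0,0,0],5]
    - [[-105,33,87],[0,0,0],5]
    - [[-135,43,112],[0,0,0],5]
    - [[-165,53,137],[0,0,0],5]
    - [[-190,61,158],[0,0,0],5]
    - [[-210,67,175],[0,0,0],5]
    - [[-223,71,186],[0,0,0],5]
    - [[-230,73,191],[0,0,0],5]
    - [[-230,73,191],[0,0,0],5]

```text
time_s: 14.25
position: [0.4738, -0.0209, 0.2372]
eef_rot: [3.14, 0.698, 1.209]
ft_force: [-0.4, 0.0, -4.4]
grip_width: 0.152
```

```bash
python3 -c "
from g import *
to([.4734,-.0218,.215],.0)
from cell import vision
import cv2
c=vision.camera('wrist'); cv2.imwrite('pics/w12.png',c['frame'][:,:,::-1]); np.savez('w12.npz',K=c['camera_matrix'],P=c['pose'])
c=vision.camera('scene'); cv2.imwrite('pics/s12.png',cv2.resize(c['frame'][110:270,200:390,::-1],None,fx=4,fy=3.7,interpolation=cv2.INTER_CUBIC))
c=vision.camera('top'); cv2.imwrite('pics/t12.png',cv2.resize(c['frame'][150:300,200:390,::-1],None,fx=4,fy=4,interpolation=cv2.INTER_CUBIC))
"
```

```text
t 14.25 pos [ 0.4738 -0.0209  0.2372] grasp [ 0.4731 -0.0227  0.2349] F [-0.44  0.03 -4.43] g 0.152 j [ 0.15 -0.04  1.95 -0.6   1.61  0.6 ]
target [ 0.4741 -0.02    0.2173] delta [13.5 -0.1 14.7] rot [ 0.001  0.    -0.001]
```

View pics/w12.png

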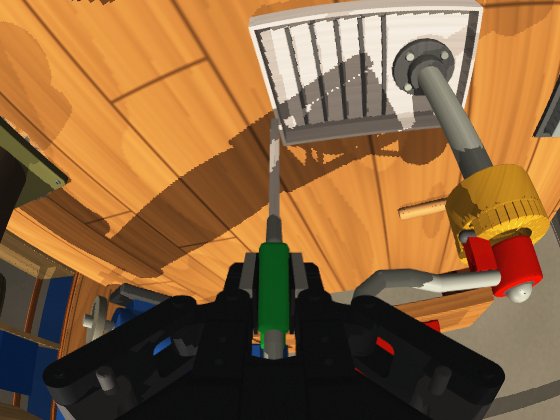

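View pics/s12.png

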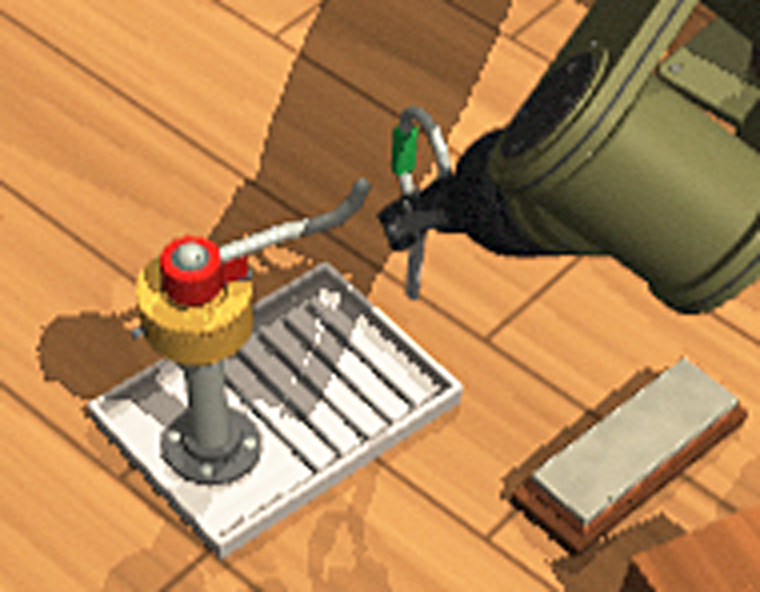

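View pics/t12.png

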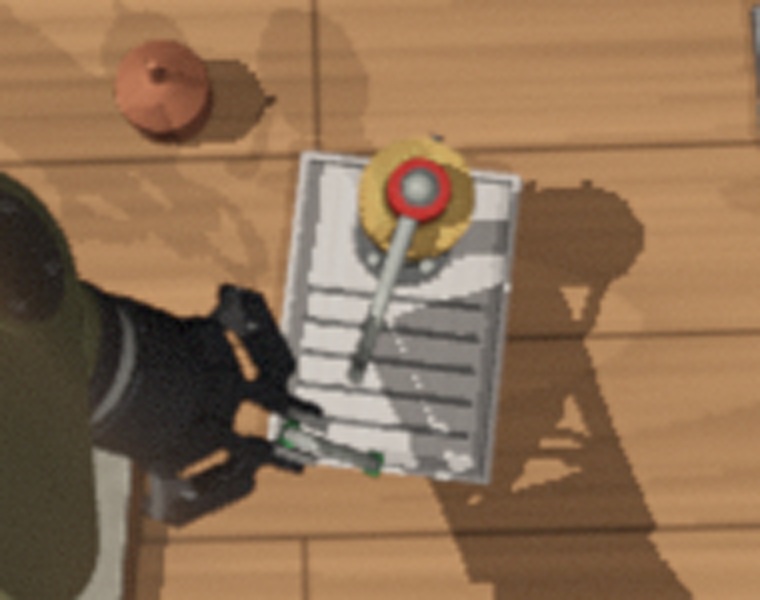

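>>> carry_out:
  deltas:
    - [[6,0,7],[0,0,0],5]
    - [[12,0,14],[0,0,0],5]
    - [[12.5,0,15],[0,0,0],5]
    - [[12.5,0,15],[0,0,0],5]
    - [[12.5,0,15],[0,0,0],5]

```text
time_s: 14.9
position: [0.4747, -0.02, 0.218]
eef_rot: [3.139, 0.698, 1.211]
ft_force: [-0.1, 0.6, -4.0]
grip_width: 0.149
```

```bash
python3 -c "
from g import *
to([.4734,-.0218,.215],.0)
from h import *
from cell import vision
import cv2
c=vision.camera('scene'); cv2.imwrite('pics/s13.png',cv2.resize(c['frame'][120:220,235:335,::-1],None,fx=6,fy=6,interpolation=cv2.INTER_CUBIC))
c=vision.camera('top'); cv2.imwrite('pics/t13.png',cv2.resize(c['frame'][180:280,250:350,::-1],None,fx=6,fy=6,interpolation=cv2.INTER_CUBIC))
"
```

```text
t 14.9 pos [ 0.4747 -0.02    0.218 ] grasp [ 0.474  -0.0218  0.2157] F [-0.1   0.6  -3.99] g 0.149 j [ 0.15 -0.02  1.97 -0.6   1.58  0.62]
target [ 0.4741 -0.02    0.2173] delta [ 0.3 -0.6  0.7] rot [ 0.003  0.    -0.   ]
```

View pics/s13.png

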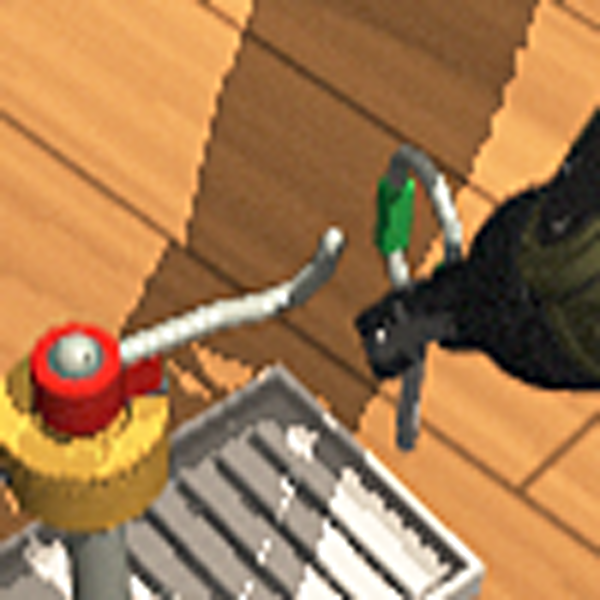

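View pics/t13.png

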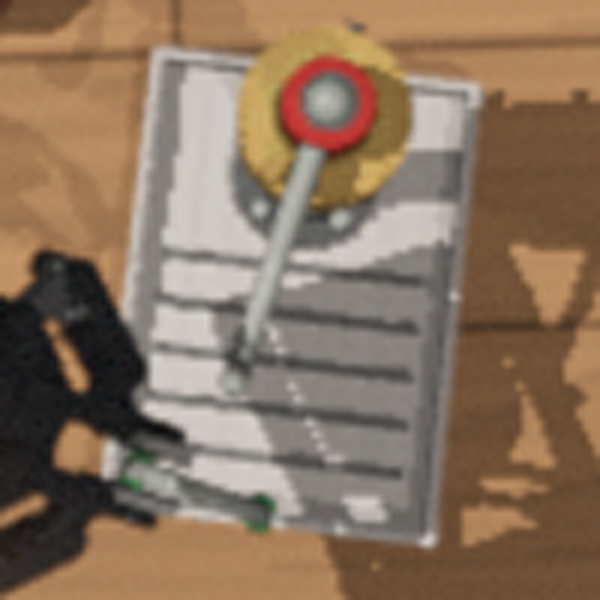

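```bash
python3 -c "
from h import *
from g import xs,ys
O=np.array([.4649,-.0437,.0]); f=lambda p,o:((proj(o[0],p)-o[1])*6).round(0)
S1=('scene',[235,120]);T1=('top',[250,180])
for z in(.262,.267,.272):
  print(z,'bow steel curve scene',[f(O+ys*.024*np.sin(a)+[0,0,z-.028+.024*np.cos(a)+.004],S1).tolist() for a in np.linspace(-1.57,1.57,5)])
print('bow ends top',f(O+ys*.024+[0,0,.24],T1),f(O-ys*.024+[0,0,.24],T1))
print('points',f(O+[0,0,.081],S1))
print('tip top',f([.5028,-.0574,.25],S1),f([.5028,-.0574,.2437],T1))
"
```

```text
0.262 bow steel curve scene [[394.0, 171.0], [404.0, 154.0], [425.0, 172.0], [445.0, 214.0], [452.0, 254.0]]
0.267 bow steel curve scene [[395.0, 162.0], [405.0, 146.0], [426.0, 163.0], [446.0, 205.0], [452.0, 246.0]]
0.272 bow steel curve scene [[395.0, 154.0], [405.0, 137.0], [427.0, 154.0], [447.0, 197.0], [453.0, 238.0]]
bow ends top [133. 468.] [258. 512.]
points [406. 442.]
tip top [333. 229.] [230. 383.]
```

```bash
python3 -c "
from g import *
to([.5344,-.0441,.2185],.0)
to([.5344,-.0441,.186],.0)
"
```

```text
t 15.0 pos [ 0.4748 -0.02    0.2184] grasp [ 0.4742 -0.0218  0.2161] F [ 0.36 -0.12 -3.59] g 0.149 j [ 0.15 -0.02  1.97 -0.6   1.58  0.62]
target [ 0.5351 -0.0423  0.2208] delta [-1.2 64.2 -1.9] rot [ 0.003 -0.    -0.001]
t 15.0 pos [ 0.4748 -0.02    0.2184] grasp [ 0.4742 -0.0218  0.2161] F [ 0.36 -0.12 -3.59] g 0.149 j [ 0.15 -0.02  1.97 -0.6   1.58  0.62]
target [ 0.5351 -0.0423  0.1883] delta [19.7 64.1 23. ] rot [ 0.003 -0.    -0.001]
```

>>> carry_out:
  deltas:
    - [[-2,0,-2.5],[0,0,0],5]
    - [[-2,8,-2.5],[0,0,0],5]
    - [[-2,20,-2.5],[0,0,0],5]
    - [[-2,32,-2.5],[0,0,0],5]
    - [[-2,36,-2.5],[0,0,0],5]
    - [[-2,36,-2.5],[0,0,0],5]

```text
time_s: 15.6
position: [0.509, -0.033, 0.2212]
eef_rot: [3.139, 0.698, 1.21]
ft_force: [0.4, 0.5, -3.5]
grip_width: 0.149
```

```bash
python3 -c "
from g import *
to([.5344,-.0441,.2185],.0)
from cell import vision
import cv2
c=vision.camera('scene'); cv2.imwrite('pics/s14.png',cv2.resize(c['frame'][120:220,235:335,::-1],None,fx=6,fy=6,interpolation=cv2.INTER_CUBIC))
"
```

```text
t 15.6 pos [ 0.509  -0.033   0.2212] grasp [ 0.5083 -0.0348  0.2189] F [ 0.4   0.48 -3.5 ] g 0.149 j [ 0.12  0.04  1.9  -0.61  1.57  0.59]
target [ 0.5351 -0.0423  0.2208] delta [ 0.7 27.7  0. ] rot [ 0.002 -0.    -0.001]
```

View pics/s14.png

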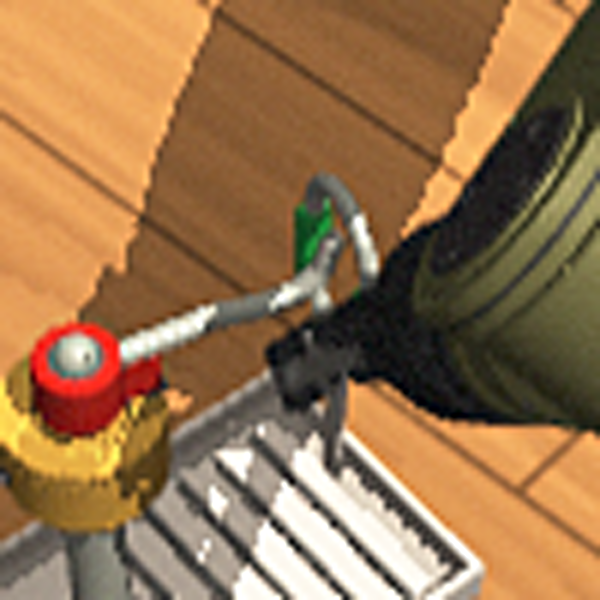

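Threaded over the tip without contact. Continue inward to the saddle.

>>> carry_out:
  deltas:
    - [[0,8,0],[0,0,0],5]
    - [[0.3,18,0],[0,0,0],5]
    - [[0.7,27,0],[0,0,0],5]
    - [[0.7,27.5,0],[0,0,0],5]
    - [[0.7,27.5,0],[0,0,0],5]

```text
time_s: 16.15
position: [0.5345, -0.0419, 0.2209]
eef_rot: [3.139, 0.698, 1.21]
ft_force: [0.4, -0.3, -3.1]
grip_width: 0.156
```

```bash
python3 -c "
from g import *
to([.5344,-.0441,.2185],.0)
to([.5344,-.0441,.186],.0)
from cell import vision
import cv2
c=vision.camera('scene'); cv2.imwrite('pics/s15.png',cv2.resize(c['frame'][120:220,235:335,::-1],None,fx=6,fy=6,interpolation=cv2.INTER_CUBIC))
c=vision.camera('top'); cv2.imwrite('pics/t15.png',cv2.resize(c['frame'][180:280,250:350,::-1],None,fx=6,fy=6,interpolation=cv2.INTER_CUBIC))
"
```

```text
t 16.15 pos [ 0.5345 -0.0419  0.2209] grasp [ 0.5338 -0.0437  0.2186] F [ 0.41 -0.33 -3.12] g 0.156 j [ 0.1   0.09  1.84 -0.62  1.56  0.58]
target [ 0.5351 -0.0423  0.2208] delta [-0.1  0.7  0.2] rot [ 0.002 -0.    -0.   ]
t 16.15 pos [ 0.5345 -0.0419  0.2209] grasp [ 0.5338 -0.0437  0.2186] F [ 0.41 -0.33 -3.12] g 0.156 j [ 0.1   0.09  1.84 -0.62  1.56  0.58]
target [ 0.5351 -0.0423  0.1883] delta [20.8  0.6 25.1] rot [ 0.002 -0.    -0.   ]
```

View pics/s15.png

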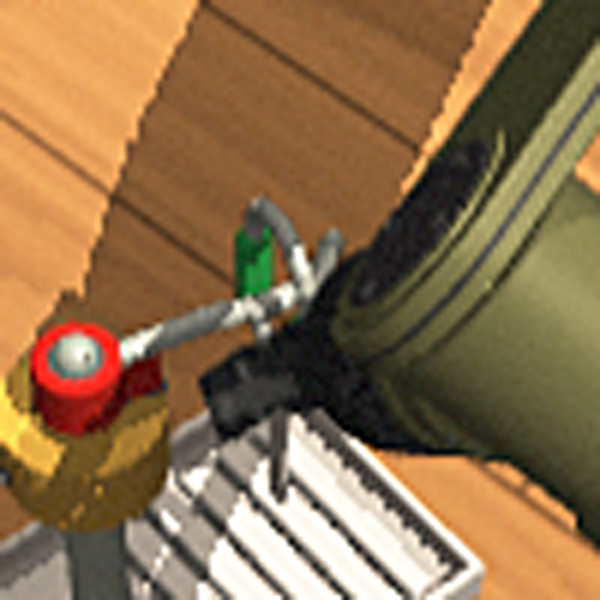

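View pics/t15.png

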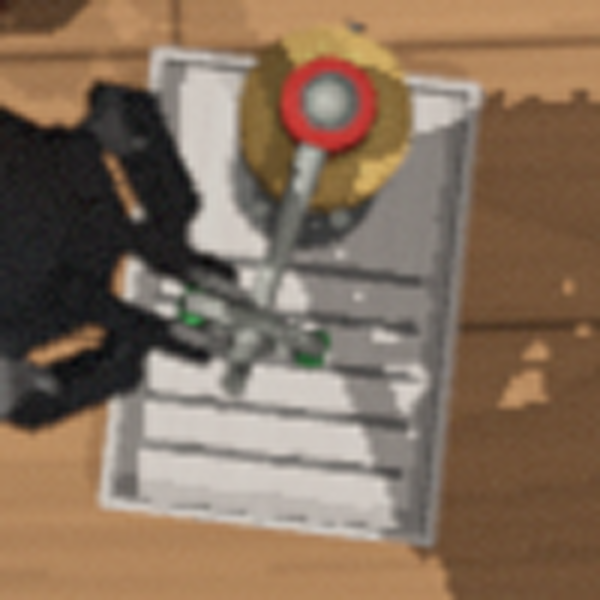

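>>> carry_out:
  deltas:
    - [[3,0.5,4],[0,0,0],5]
    - [[7,0.5,8.5],[0,0,0],5]
    - [[11,0.5,13],[0,0,0],5]
    - [[14.5,0.5,17],[0,0,0],5]
    - [[16,0.5,19],[0,0,0],5]
    - [[16,0.5,19],[0,0,0],5]

```text
time_s: 16.85
position: [0.5345, -0.0419, 0.1954]
eef_rot: [3.14, 0.699, 1.211]
ft_force: [0.4, -0.1, -3.3]
grip_width: 0.152
```

>>> carry_out:
  deltas:
    - [[0.65,0,0.75],[0,0,0],5]
    - [[1.3,0,1.5],[0,0,0],5]

```text
time_s: 17.05
position: [0.5351, -0.0419, 0.1944]
eef_rot: [3.138, 0.698, 1.21]
ft_force: [-0.5, 0.2, -3.6]
grip_width: 0.153
```

>>> carry_out:
  deltas:
    - [[0.65,0,0.75],[0,0,0],5]
    - [[1.3,0,1.5],[0,0,0],5]

```text
time_s: 17.25
position: [0.535, -0.0419, 0.1923]
eef_rot: [3.138, 0.698, 1.21]
ft_force: [0.3, -0.1, -3.7]
grip_width: 0.152
```

>>> carry_out:
  deltas:
    - [[0.65,0,0.75],[0,0,0],5]
    - [[0.65,0,0.75],[0,0,0],5]

```text
time_s: 17.45
position: [0.5348, -0.0418, 0.191]
eef_rot: [3.139, 0.698, 1.211]
ft_force: [-0.4, -0.4, -3.6]
grip_width: 0.151
```

>>> carry_out:
  deltas:
    - [[0.65,0,0.75],[0,0,0],5]
    - [[0.65,0,0.75],[0,0,0],5]

```text
time_s: 17.65
position: [0.5348, -0.0418, 0.19]
eef_rot: [3.139, 0.698, 1.211]
ft_force: [-0.2, -0.5, -2.5]
grip_width: 0.153
```

>>> carry_out:
  deltas:
    - [[0.65,0,0.75],[0,0,0],5]
    - [[0.65,0,0.75],[0,0,0],5]

```text
time_s: 17.85
position: [0.5348, -0.0418, 0.189]
eef_rot: [3.139, 0.698, 1.211]
ft_force: [-0.7, 0.1, -2.8]
grip_width: 0.152
```

>>> carry_out:
  deltas:
    - [[0.65,0,0.75],[0,0,0],5]
    - [[0.65,0,0.75],[0,0,0],5]

```text
time_s: 18.05
position: [0.5348, -0.0418, 0.188]
eef_rot: [3.139, 0.698, 1.21]
ft_force: [0.2, -0.2, -3.3]
grip_width: 0.154
```

>>> carry_out:
  deltas:
    - [[0.65,0,0.75],[0,0,0],5]
    - [[0.65,0,0.75],[0,0,0],5]

```text
time_s: 18.25
position: [0.5348, -0.0418, 0.187]
eef_rot: [3.139, 0.698, 1.211]
ft_force: [0.1, -0.6, -3.5]
grip_width: 0.154
```

>>> carry_out:
  deltas:
    - [[0.65,0,0.75],[0,0,0],5]
    - [[0.65,0,0.75],[0,0,0],5]

```text
time_s: 18.45
position: [0.535, -0.0418, 0.1864]
eef_rot: [3.138, 0.698, 1.21]
ft_force: [-0.4, 0.3, -1.8]
grip_width: 0.157
```

```bash
python3 -c "
from g import *
to([.5344,-.0441,.186],.0)
from cell import vision
import cv2
c=vision.camera('scene'); cv2.imwrite('pics/s16.png',cv2.resize(c['frame'][120:220,235:335,::-1],None,fx=6,fy=6,interpolation=cv2.INTER_CUBIC))
"
```

```text
t 18.45 pos [ 0.535  -0.0418  0.1864] grasp [ 0.5343 -0.0437  0.1841] F [-0.38  0.31 -1.77] g 0.157 j [ 0.1   0.13  1.87 -0.62  1.51  0.61]
target [ 0.5351 -0.0423  0.1883] delta [-1.5  0.3 -1.2] rot [ 0.003  0.    -0.001]
```

View pics/s16.png

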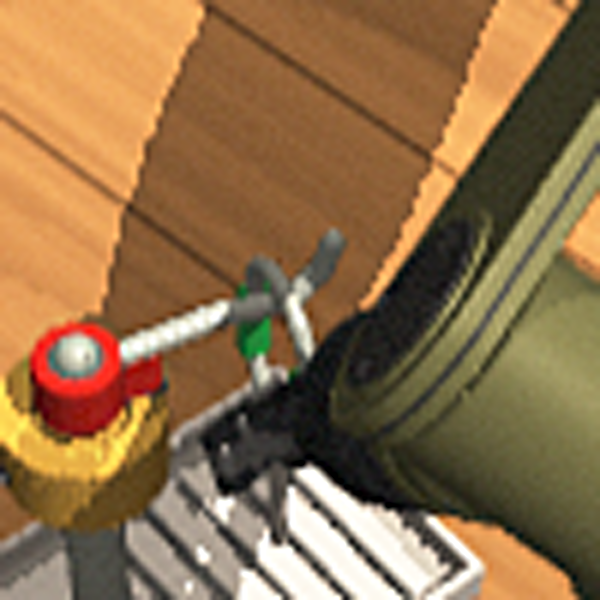

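Contact begins (Fz −3.5 → −1.8). Lower a touch more.

>>> carry_out:
  deltas:
    - [[0.4,0,0.4],[0,0,0],5]
    - [[0.65,0,0.75],[0,0,0],5]

```text
time_s: 18.7
position: [0.5351, -0.042, 0.1861]
eef_rot: [3.137, 0.699, 1.209]
ft_force: [-0.8, 0.3, 2.6]
grip_width: 0.156
```

>>> carry_out:
  deltas:
    - [[0.4,0,0.4],[0,0,0],5]
    - [[0.4,0,0.4],[0,0,0],5]

```text
time_s: 18.9
position: [0.5351, -0.042, 0.1859]
eef_rot: [3.137, 0.699, 1.209]
ft_force: [-1.6, -0.1, 5.0]
grip_width: 0.158
```

>>> carry_out:
  deltas:
    - [[-0.4,0,-0.4],[0,0,0],5]
    - [[-0.4,0,-0.4],[0,0,0],5]
    - [[-0.4,0,-0.4],[0,0,0],5]

```text
time_s: 19.2
position: [0.5351, -0.042, 0.1859]
eef_rot: [3.138, 0.699, 1.21]
ft_force: [-2.9, -0.6, 4.9]
grip_width: 0.152
```

>>> carry_out:
  deltas:
    - [[-0.4,0,-0.4],[0,0,0],18]
    - [[-0.4,0,-0.4],[0,0,0],22]
    - [[-0.4,0,-0.4],[0,0,0],28]
    - [[-0.4,0,-0.4],[0,0,0],36]
    - [[-0.4,0,-0.4],[0,0,0],40]
    - [[-0.4,0,-0.4],[0,0,0],40]
    - [[-0.4,0,-0.4],[0,0,0],40]

```text
time_s: 19.9
position: [0.5349, -0.0418, 0.1857]
eef_rot: [3.139, 0.698, 1.21]
ft_force: [0.3, -0.2, -0.1]
grip_width: 0.4
```

```bash
python3 -c "
from g import *
to([.5344,-.0441,.186],.0)
from cell import vision
import cv2
c=vision.camera('scene'); cv2.imwrite('pics/s17.png',cv2.resize(c['frame'][120:220,235:335,::-1],None,fx=6,fy=6,interpolation=cv2.INTER_CUBIC))
c=vision.camera('wrist'); cv2.imwrite('pics/w17.png',c['frame'][:,:,::-1])
"
```

```text
t 19.9 pos [ 0.5349 -0.0418  0.1857] grasp [ 0.5342 -0.0436  0.1834] F [ 0.35 -0.19 -0.14] g 0.4 j [ 0.1   0.13  1.87 -0.62  1.51  0.61]
target [ 0.5351 -0.0423  0.1883] delta [-2.   0.4 -1.7] rot [ 0.003 -0.    -0.   ]
```

View pics/s17.png

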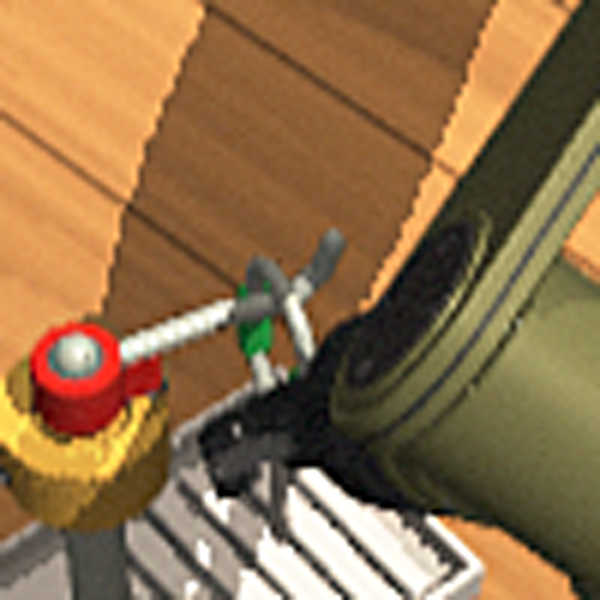

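View pics/w17.png

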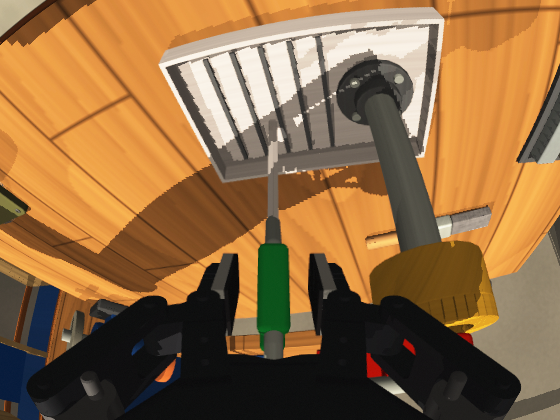

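>>> carry_out:
  deltas:
    - [[0,0,-8],[0,0,0],40]
    - [[0,0,-20],[0,0,0],40]
    - [[0,0,-35],[0,0,0],40]
    - [[0,0,-55],[0,0,0],40]
    - [[0,0,-80],[0,0,0],40]
    - [[0,0,-110],[0,0,0],40]
    - [[0,0,-150],[0,0,0],40]
    - [[0,0,-150],[0,0,0],40]
    - [[0,0,-150],[0,0,0],40]

```text
time_s: 20.9
position: [0.5692, 0.0497, 0.3024]
eef_rot: [3.135, 0.696, 1.21]
ft_force: [-0.1, 1.1, -0.4]
grip_width: 0.402
```

```bash
python3 -c "
from g import *
to([.5344,-.0441,.186],.0)
from cell import vision
import cv2
for i in 'ab':
  c=vision.camera('scene'); cv2.imwrite('pics/s18%s.png'%i,cv2.resize(c['frame'][120:270,215:365,::-1],None,fx=4,fy=4,interpolation=cv2.INTER_CUBIC))
c=vision.camera('top'); cv2.imwrite('pics/t18.png',cv2.resize(c['frame'][160:290,230:360,::-1],None,fx=4.5,fy=4.5,interpolation=cv2.INTER_CUBIC))
c=vision.camera('wrist'); cv2.imwrite('pics/w18.png',c['frame'][:,:,::-1])
"
```

```text
t 20.9 pos [0.5692 0.0497 0.3024] grasp [0.5685 0.0479 0.3002] F [-0.13  1.11 -0.39] g 0.402 j [ 0.23  0.15  1.64 -0.58  1.75  0.6 ]
target [ 0.5351 -0.0423  0.1883] delta [ -2.1  -0.4 150.5] rot [ 0.006 -0.002 -0.001]
```

View pics/s18b.png

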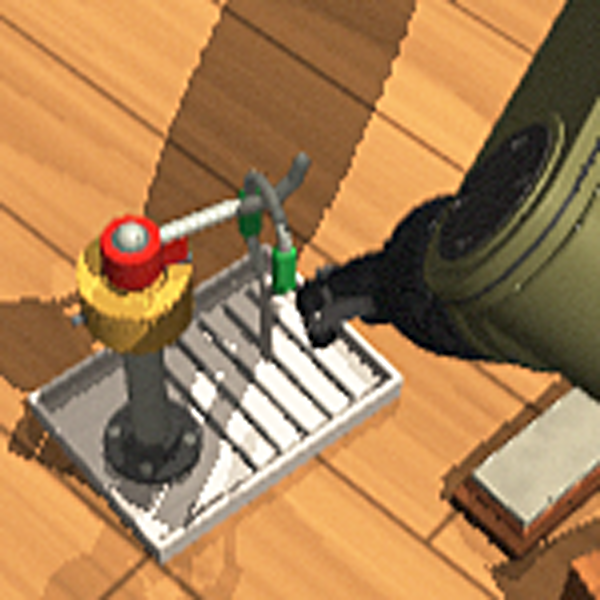

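View pics/t18.png

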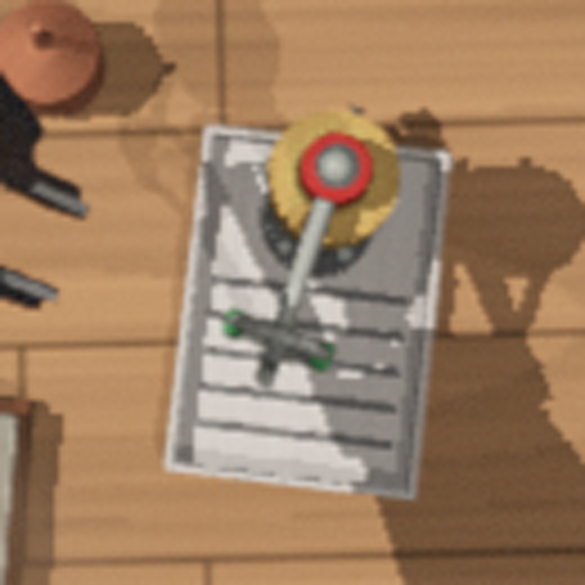

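View pics/w18.png

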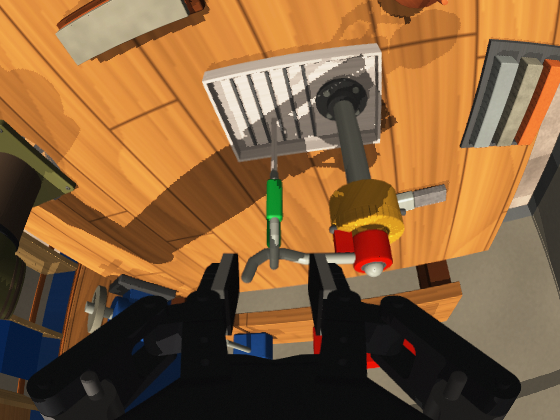

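>>> carry_out:
  deltas:
    - [[0,0,-20],[0,0,0],40]
    - [[0,0,-20],[0,0,0],40]
    - [[0,0,-20],[0,0,0],40]
    - [[0,0,-20],[0,0,0],40]
    - [[0,0,-20],[0,0,0],40]
    - [[0,0,-20],[0,0,0],40]
    - [[0,0,-20],[0,0,0],40]
    - [[0,0,-20],[0,0,0],40]
    - [[0,0,-20],[0,0,0],40]
    - [[0,0,-20],[0,0,0],40]
    - [[0,0,-20],[0,0,0],40]
    - [[0,0,-20],[0,0,0],40]

```text
time_s: 22.3
position: [0.5729, 0.0606, 0.316]
eef_rot: [3.138, 0.698, 1.21]
ft_force: [0.5, -0.6, 0.7]
grip_width: 0.4
```

```bash
python3 -c "
from g import *
from h import *
from cell import vision
import cv2
F=[]
for i in range(6):
  F.append(vision.camera('scene')['frame'][120:270,215:365].astype(int))
print([int(abs(f-F[0])[:, :90].max()) for f in F])
cv2.imwrite('pics/s19.png',cv2.resize(F[-1][:,:,::-1].astype(np.uint8),None,fx=4,fy=4,interpolation=cv2.INTER_CUBIC))
f=lambda p:((proj('scene',p)-[215,120])*4).round(0)
sd=np.array([.5253,-.066,.228])
print('pred points',f(sd-[0,0,.178]),'bow top',f(sd+[0,0,.004]),'grips',f(sd+ys*.0245-[0,0,.045]),f(sd-ys*.0245-[0,0,.045]))
"
```

```text
[0, 22, 21, 31, 28, 29]
pred points [265. 356.] bow top [265. 186.] grips [283. 266.] [247. 209.]
```

View pics/s19.png

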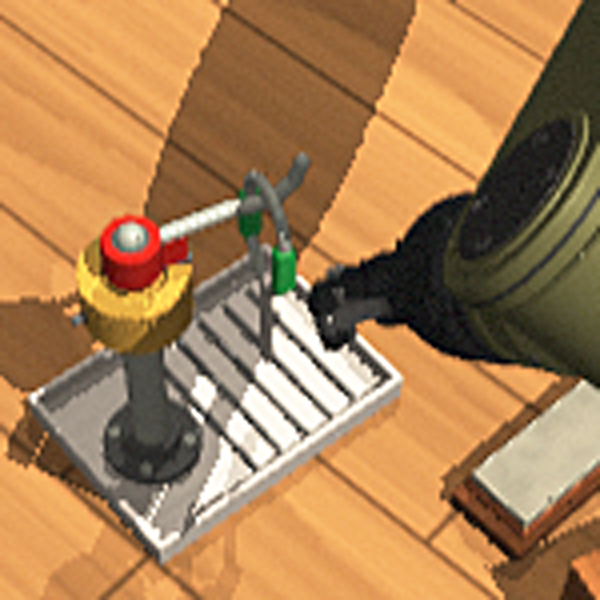

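```bash
python3 -c "
from cell import job
print(job.finish_job())"
```

```text
the job is handed in; nothing more can be done
None
```

The hook is down in its notch and the shears hang from its saddle by the bow, over the tray. I handed the job in at about 22.6 s of the 72 s; no verdict was reported.

- **Hook:** I swung it clockwise between the open jaws in 2 mm steps at about 3 N. It dropped in about 0.2 rad clockwise of the stand's -x. Two camera views put the hub 10 mm lower than at the start.
- **Shears:** I took them by one green grip, from the side with the tool tilted 40°. After threading the bow over the hook tip, I lowered it in steps of 1 mm or less near contact. The wrist force went from -3.5 N to about +5 N, so roughly 8.5 N rested on the hook while the shears were still held (limit 20 N). Only then did I open the jaws and back away.

**Last checks:**
- The final scene view matched the predicted positions for a vertical hang: points seen at pixel (265, 358), expected at (265, 356).
- Points lie over the tray.
- Six repeated pictures differed by up to 31 grey levels, which I took to be image noise. By eye the shears had not moved since the earlier view.
- The force on the tool read near zero, and the gripper was well clear.
- I did not touch the whetstone, oil can or brush. I did not re-measure their final positions.

No check failed. The one disagreement was the height of the held bow, which came out 2 mm lower in the image than worked out. I allowed for it by raising the shears 3 mm before passing them over the tip.

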